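# Pull the torch off its charging dock and light the microwave's dials

### The arm

A 7-joint arm with a two-finger parallel gripper is mounted at the origin on the work surface. World frame = base frame: x ahead of the robot, y to its left, z up, the work surface at z = 0. Lengths are in mm, angles in rad, forces in N, time in s.
With the tool pointing down it reaches from about 350 to 775 mm from the base axis. Payload 3.1 kg.
Tool frame: the origin (TCP) lies on the centre line of the jaws, within the pads' length; the fingertips stand 22 mm ahead of it and the grasp point (between the pads) lies 3 mm ahead of it (env.tips_ahead is the distance from the TCP to the fingertips, in mm); z points along the fingers, y is the direction in which the jaws open and shut (so a half turn about z gives the same grasp; the last joint's range is limited). The gripper opens to 85 mm and grips with 20 to 120 N. Pads are 22 mm wide; open, the fingers measure 114 mm over their backs; the gripper's body (76 mm by 85 mm) begins 54 mm behind the grasp point. The pads swing forward as they close: fully open they stand 13 mm farther back than shut.
Start: joints at [1.229, 0.311, 0.014, 1.512, -0.004, 1.319, -0.027], TCP at [162.464, -525.473, 253.304] pointing down, gripper open.
Joint ranges: [-2.7, 2.7], [-0.3, 1.91], [-1.27, 1.3], [0.12, 2.57], [-1.44, 4.58], [0.2, 2.03], [-3.05, 3.05]. Speed limits (rad/s): [2.79, 2.79, 3.14, 3.14, 3.14, 3.14, 3.14].

### API

Orientations are given as a unit quaternion [x, y, z, w].
In Python, from plant import env gives the robot as it stands.
- The arm moves only by the tool jog_arm, never from a script. Its argument "targets" is a list of rows, each an object with "translation": the shift along the tool's x, y, z each as a share of 0.5 m, from -1 to 1, a list of three; "roll": the turn about the tool's z as a share of 90 degrees, from -1 to 1. In form: [{"translation": [x, y, z], "roll": roll}, ...]. A call has exactly 5 rows; each row shifts and turns the commanded pose from where the row before left it, along the tool's axes as they then stand; what a row does not reach is not made up. A row lasts 1/8 s, in which the tool goes at most 62.5 mm and 10.7 degrees, less where a joint would pass 70% of its speed; a pose out of reach is approached as far as the arm can. A call with a number of a shift or a turn outside -1 to 1 is refused whole. A call with a gripper value outside its range is refused whole. "gripper" is the gripper command: -1 is shut, 1 is fully open, values between are in proportion, set as the call begins (left out, the last holds). The fingers move at their own pace and stop on an object; "squeeze" is the grip in N (left out, the last holds). Time passes only in rows, so rows that do not move let the fingers close, or fill a call up. It gives the time, the measured TCP pose, the force and the opening at its end, in the units of the state.
- env.observe(): the state, without advancing time (a new reading comes with each control period).
- env.get_image(name): name is "side" or "top" or "wrist"; returns a dict with "pixels" (480x640x3 uint8, red, green, blue), "fx", "fy", "cx", "cy" (pixels), "position" and "attitude" of the camera in the world; the wrist camera has in their place "tool_from_camera" (4x4, takes a point from camera to tool coordinates, whose origin is the TCP and whose axes are the flange's). Camera axes: x right, y down, z forward; pixel columns grow to the right and rows downward; lengths in mm; the calibration is good to about 2 mm. A picture is of the moment at which its call begins: read the wrist's pose just before it. There is no depth.
- env.job_done(): hands the job in, once; it reports no verdict.
The state is a dict: "time_s": time; "q": joint angles; "joint_velocities": joint speeds; "joint_torque": joint torques, N m; "tcp_pos": TCP position; "tcp_rot": TCP orientation; "ft_force": force on the tool from outside, world axes, zero at the start; "moment": the same for the moment, N m; "width": finger opening in mm.
Only numpy, scipy, OpenCV 4.12 (cv2) and the standard library are available. Lean on these libraries where they do the work, as an engineer would, in place of code of your own. Each camera call takes 0.05 s, during which the arm holds its last target.

### The job

Draw the rechargeable torch straight out of its slanted charging dock against the spring catch, then turn it level and keep holding it up, at least 20 cm above the counter, with its lens end pointing towards the microwave's two dials so that I can read them. Finish while still holding it there, still and in the air; do not let the torch touch the counter, and leave the mug, the jar and the bowl where they are.

Things in the scene. Friction and masses are not known exactly. Their poses are not given: they have to be found in the camera images.
- torch: Grey torch, 0.2 to 0.34 kg. Origin: centre of its square handle, 120 mm long (x -60 to 60), 34 x 34 mm; +x runs to the lens, z is its upper face (rubber pad). Centre of mass 15 mm from the origin towards the lens. Docked: +x rises about 45 degrees (sags up to 3), y is level, origin about 112 mm above the counter; pinch its two side faces (y), 34 mm apart.
- dock: White charging dock, fixed. Origin on the counter under the sleeve's mouth; +x is the level heading to which the docked torch leans up. Base plate 130 x 100 x 12 mm (x -80 to 50). The sleeve, a square tube 36 mm outside, slopes 45 degrees; a grey catch housing stands 20 mm out on its +y side.
- dock_mouth (a point): Centre of the mouth of the dock's sleeve, 70 mm above the counter; the handle's tail end rests on it at the start. Draw the torch out along its own +x: a sprung ball resists with about 8 to 16 N over the first 20 mm; the plug is clear after 40 mm.
- torch_lens (a point): Centre of the lens, 95 mm from the torch's origin along its +x. The round aluminium head, 48 mm in diameter, spans x 60 to 95.
- dials (a point): Midway between the microwave's two round dials (one above the other), just in front of them, 175 mm above the counter. The microwave, a fixed aluminium box 460 mm wide and 280 mm tall with a black door, stands to the robot's left, facing the work area.
- mug: White mug, 80 mm in diameter, 90 mm tall, with a handle; a bystander. Origin at the centre of its underside.
- jar: Amber glass jar with a steel lid, 60 mm in diameter, 100 mm tall; a bystander. Origin at the centre of its underside.
- bowl: White bowl, 140 mm in diameter, 55 mm tall; a bystander. Origin at the centre of its underside.
- torch_tail (a point): End of the black charging plug, 100 mm from the torch's origin along its -x. The plug, 22 x 22 mm and 40 mm long, is notched for the dock's catch and fully in the sleeve at the start.
Things that resemble listed ones, but are neither listed nor needed, are in the scene too. Of the things like the torch, leave any that is green, purple or turquoise; of the rest the smaller one is meant.

How it is judged:
By the outcome, as a careful person would: the job done as asked, in the order asked, and still so for the second after the job is handed in, while the arm keeps its last pose, push and grip.
It also fails if it takes over 38 s, if anything falls off the work surface, if the arm or the gripper's body presses on something with over 40 N, if the wrist force passes 120 N, or if a joint passes its speed limit or range.

## Working session

There is one attempt and no reset: what is moved stays moved. The work goes in short steps, Python scripts to look and compute and a tool call to move; the robot and the scene stay as the last step left them, time stands still between calls to the robot, and variables do not carry over. Pictures are saved under pics/ and viewed, and the job is handed in when it is done.

Besides the shell and the picture viewer there is one more tool, called after "Call:" as name(argument=value, ...) on one line, values as JSON. jog_arm: Moves the arm, as the interface text tells. Its arguments: {"type":"object","properties":{"targets":{"type":"array"},"gripper":{"type":"number"},"squeeze":{"type":"number"}},"required":["targets"]}

```bash
ls; mkdir -p pics; python3 - <<'E'
from plant import env
import cv2,json
s=env.observe();print(s)
for n in ["side","top","wrist"]:
    im=env.get_image(n);cv2.imwrite(f"pics/{n}0.png",im["pixels"][:,:,::-1])
    print(n,{k:v for k,v in im.items() if k!="pixels"})
print(env.tips_ahead)
E
```

```text
pics
{'time_s': 0.0, 'q': array([ 1.22928939,  0.31174715,  0.01396734,  1.5130791 , -0.00442377,
        1.31917771, -0.02723522]), 'joint_velocities': array([-0.00027909, -0.00109328,  0.00141248, -0.00065605, -0.0004113 ,
        0.00264342,  0.00072546]), 'joint_torque': array([-4.62977070e-07, -3.79912913e+01,  1.45909195e-01, -2.30588883e+01,
        1.21896141e-02,  1.37232587e-02,  7.11834474e-06]), 'tcp_pos': array([ 162.26652301, -524.80563158,  252.20024458]), 'tcp_rot': array([ 9.88780393e-01,  1.49371747e-01, -2.10817613e-04, -1.17140367e-03]), 'ft_force': array([-0.68259786, -0.92556688, -0.35394149]), 'moment': array([ 0.05611273, -0.03959294, -0.00887324]), 'width': 85.31976314678326}
side {'fx': 446.37306674508926, 'fy': 446.37306674508926, 'cx': 324.99324782410815, 'cy': 240.5128227069429, 'position': array([101.22904985, 782.62660541, 865.1749461 ]), 'attitude': array([-0.21696403,  0.88270058, -0.40267351,  0.10779766])}
top {'fx': 600.5132459467968, 'fy': 600.5132459467968, 'cx': 323.31891403456694, 'cy': 226.93187196370602, 'position': array([ 156.55669176,   44.46182389, 1942.00051816]), 'attitude': array([-0.69627659,  0.71135469, -0.07264212,  0.06242218])}
wrist {'fx': 334.38467663551626, 'fy': 334.38467663551626, 'cx': 324.7016473176863, 'cy': 237.81700127798695, 'tool_from_camera': array([[ 4.30012689e-04, -9.49898347e-01, -3.12558708e-01,
         7.98754053e+01],
       [ 9.99999885e-01,  4.75332830e-04, -6.88038104e-05,
        -3.15558034e-01],
       [ 2.13926041e-04, -3.12558642e-01,  9.49898442e-01,
        -1.22230010e+02],
       [ 0.00000000e+00,  0.00000000e+00,  0.00000000e+00,
         1.00000000e+00]])}
22.0
```

View pics/side0.png

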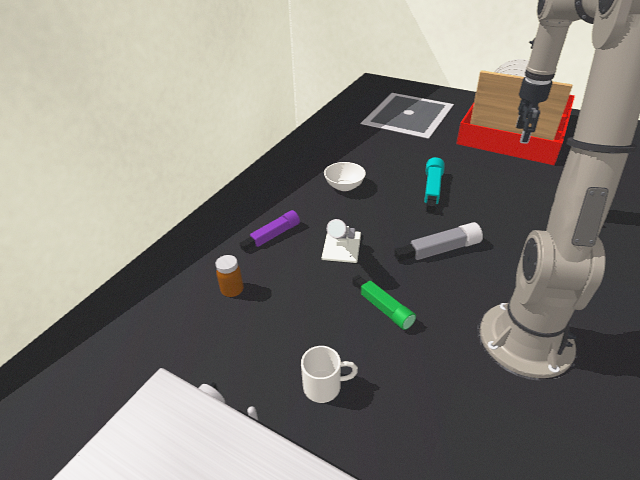

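View pics/top0.png

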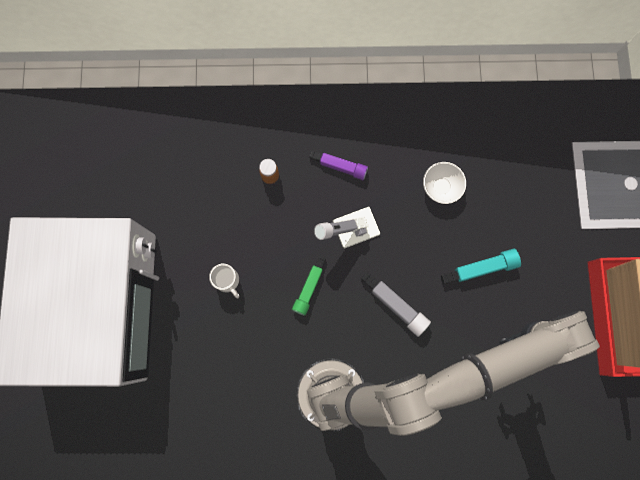

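View pics/wrist0.png

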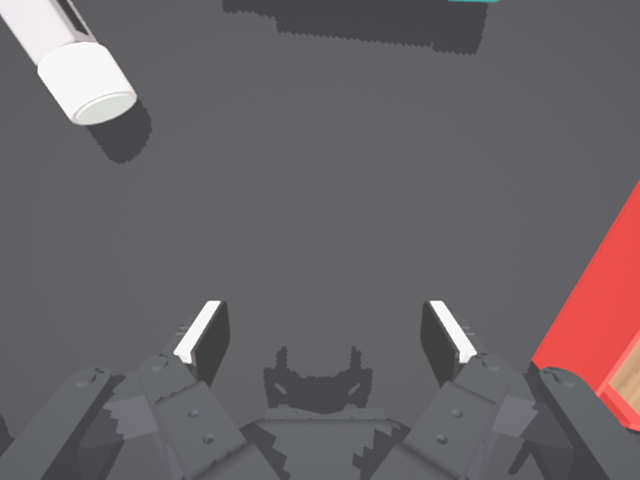

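```bash
python3 - <<'E'
import cv2,numpy as np
a=cv2.imread("pics/side0.png");b=cv2.imread("pics/top0.png")
f=lambda im,x,y,w,h,s:cv2.resize(im[y:y+h,x:x+w],None,fx=s,fy=s,interpolation=cv2.INTER_CUBIC)
t=np.hstack([f(a,300,205,80,65,5)[:, :390],f(b,300,195,80,65,5)[:, :390]])
u=np.hstack([f(a,500,60,78,60,5),f(b,110,220,78,60,5)])
cv2.imwrite("pics/z1.png",np.vstack([t[:300],u[:300]]))
E
```

```text
(no output)
```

View pics/z1.png

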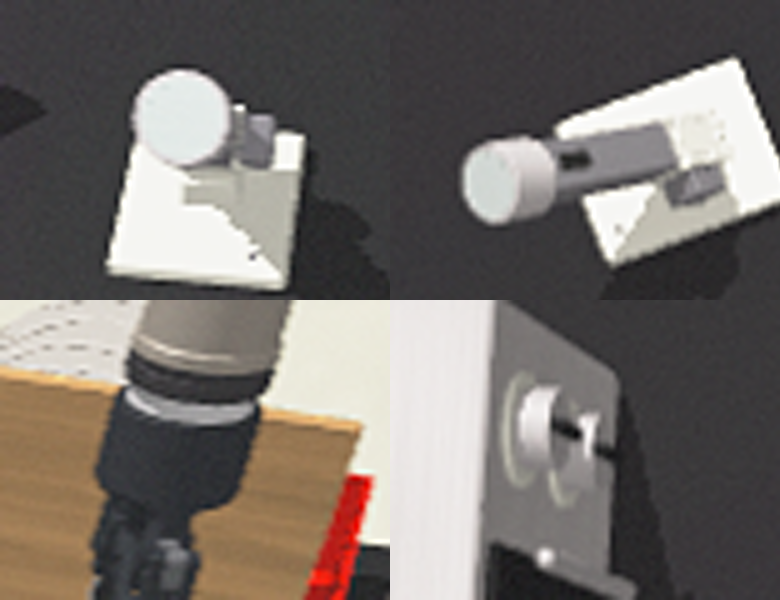

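```bash
cat > h.py <<'E'
import numpy as np,cv2
from scipy.spatial.transform import Rotation as R
from plant import env
def ray(im,u,v,pose=None):
    d=np.array([(u-im["cx"])/im["fx"],(v-im["cy"])/im["fy"],1.])
    if "position" in im: o=np.array(im["position"]);M=R.from_quat(im["attitude"]).as_matrix()
    else:
        T=np.eye(4);T[:3,:3]=R.from_quat(pose[1]).as_matrix();T[:3,3]=pose[0];T=T@im["tool_from_camera"];o=T[:3,3];M=T[:3,:3]
    d=M@d;return o,d/np.linalg.norm(d)
def plane(r,z): o,d=r;return o+d*(z-o[2])/d[2]
def tri(rs):
    A=0;b=0
    for o,d in rs:
        P=np.eye(3)-np.outer(d,d);A=A+P;b=b+P@o
    x=np.linalg.solve(A,b);return x,[np.linalg.norm((np.eye(3)-np.outer(d,d))@(x-o)) for o,d in rs]
E
python3 - <<'E'
from h import *
S=env.get_image("side");T=env.get_image("top")
cv2.imwrite("pics/S1.png",S["pixels"][:,:,::-1]);cv2.imwrite("pics/T1.png",T["pixels"][:,:,::-1])
for n,im,(x,y,w,h) in [("S",S,(318,215,50,50)),("T",T,(310,200,75,52))]:
    p=im["pixels"][y:y+h,x:x+w].astype(int)
    lens=((p[...,2]-p[...,0])>6)&(p.min(2)>190)
    wh=(p.min(2)>150)
    ys,xs=np.nonzero(lens);print(n,"lens",len(xs),xs.mean()+x,ys.mean()+y,xs.min()+x,xs.max()+x,ys.min()+y,ys.max()+y)
    v=np.dstack([lens*255,wh*255,p[...,0]]).astype(np.uint8)
    cv2.imwrite(f"pics/m{n}.png",cv2.resize(v,None,fx=8,fy=8,interpolation=cv2.INTER_NEAREST))
# lens manual
x,e=tri([ray(S,336.4,228.6),ray(T,320,231.6)]);print("lens",x,e)
# plate corners in top
for u,v in [(369,206.4),(333.4,220),(344.4,248),(381,235.5)]: print(plane(ray(T,u,v),12))
# bigpoints
print("mug",plane(ray(T,224,277),90),"jar",plane(ray(T,268,165),100),"bowl",plane(ray(T,445,183),55))
E
```

```text
S lens 1 333.0 222.0 333 333 222 222<stdin>:8: RuntimeWarning: Mean of empty slice.
  ret = ret.dtype.type(ret / rcount)
Traceback (most recent call last):
ValueError: zero-size array to reduction operation minimum which has no identity
```

```bash
python3 - <<'E'
from h import *
S=env.get_image("side");T=env.get_image("top")
print(S["pixels"][229,336],T["pixels"][231,319],T["pixels"][231,331],T["pixels"][215,365])
f=lambda im,x,y,w,h,s:cv2.resize(im["pixels"][y:y+h,x:x+w,::-1],None,fx=s,fy=s,interpolation=cv2.INTER_NEAREST)
cv2.imwrite("pics/zt.png",f(T,308,200,78,52,10));cv2.imwrite("pics/zd.png",np.hstack([f(T,120,225,40,45,10),f(S,190,375,40,45,10)]))
x,e=tri([ray(S,336.4,228.6),ray(T,320,231.6)]);print("lens",x,e)
for u,v in [(369,206.4),(333.4,220),(344.4,248),(381,235.5)]: print(plane(ray(T,u,v),12))
print("mug",plane(ray(T,224,277),90),"jar",plane(ray(T,268,165),100),"bowl",plane(ray(T,445,183),55))
E
```

```text
[227 234 230] [210 215 211] [180 174 172] [246 246 244]
lens [484.98383607  25.12560693 172.27816922] [np.float64(0.003605837127052817), np.float64(0.003605837127026164)]
[ 595.97608464 -140.0688914    12.        ]
[552.54393687 -21.43193705  12.        ]
[458.85954366 -54.82203172  12.        ]
[ 497.71079977 -175.71071219   12.        ]
mug [363.8304614  323.43521753  90.        ] jar [717.42908282 185.25540283 100.        ] bowl [ 659.36071645 -386.48351084   55.        ]
```

View pics/zt.png

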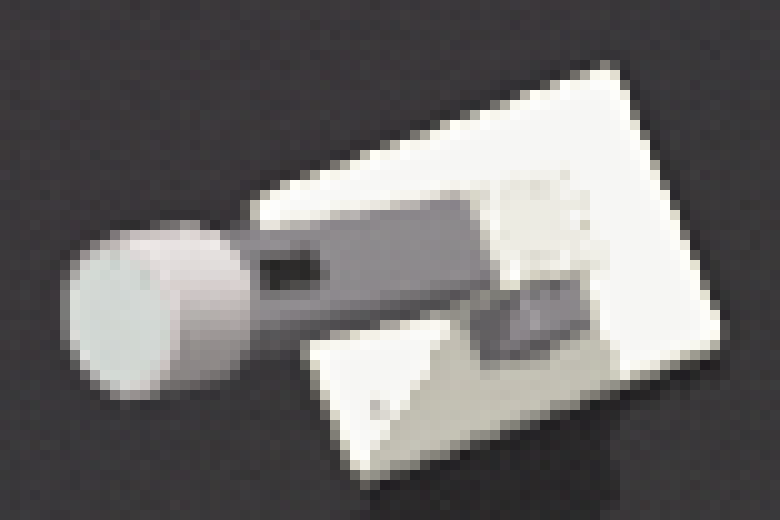

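View pics/zd.png

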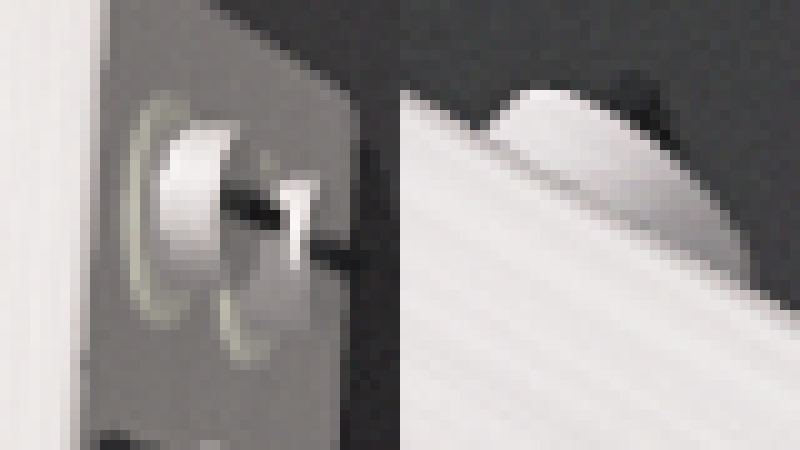

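```bash
python3 - <<'E'
from h import *
S=env.get_image("side");T=env.get_image("top")
c=np.array([plane(ray(T,u,v),12) for u,v in [(369.6,206.7),(332.6,219.5),(344.4,248.2),(380.2,235.1)]])
print(c.round(1))
h=(c[1]-c[0])+(c[2]-c[3]);print("len",np.linalg.norm(c[1]-c[0]),np.linalg.norm(c[2]-c[3]),np.linalg.norm(c[1]-c[2]))
w=(c[0]-c[3])+(c[1]-c[2])
a=np.degrees(np.arctan2(h[1],h[0]));a2=np.degrees(np.arctan2(w[1],w[0]))+90;print("head",a,a2)
h=h/np.linalg.norm(h);o=c.mean(0)+15*h;print("dock o",o, "pred lens",o+h*110)
x,e=tri([ray(S,336.4,228.6),ray(T,319.7,231.2)]);print("lens",x,e,"az",np.degrees(np.arctan2(*(x-o)[[1,0]])),np.linalg.norm((x-o)[:2]))
print("dials z175",plane(ray(T,139.3,248.2),175), "upper ring",plane(ray(T,134.5,245.8),200),plane(ray(T,134.5,245.8),215))
print("front top edge",plane(ray(T,129.5,219.5),280),plane(ray(T,121.5,385),280))
# knob in side view
for z in (200,215,230): print("side knob",z,plane(ray(S,211,392),z))
E
```

```text
[[ 594.9 -142.    12. ]
 [ 554.3  -18.8   12. ]
 [ 458.2  -54.8   12. ]
 [ 499.1 -173.1   12. ]]
len 129.69845445132756 125.20913177429358 102.57748930580283
head 108.6564659430853 109.26959096687511
dock o [521.8235141  -82.99086419  12.        ] pred lens [486.63526257  21.22903292  12.        ]
lens [485.43563311  25.77841955 172.78998873] [np.float64(0.711986684116548), np.float64(0.7119866841166925)] az 108.49724652391387 114.69452893523587
dials z175 [445.30145294 562.02750433 175.        ] upper ring [448.6155809  568.94464063 200.        ] [446.10072324 564.42842942 215.        ]
front top edge [510.51242088 561.64643734 280.        ] [ 59.01349674 565.5245418  280.        ]
side knob 200 [461.06609721 527.93914197 200.        ]
side knob 215 [452.95160681 533.68246103 215.        ]
side knob 230 [444.83711642 539.4257801  230.        ]
```

```bash
cat > plan.py <<'E'
import sys
from h import *
# usage: plan.py x y z az n  -> rows; az = azimuth of tool x (deg)
def plan(p,az,n):
    s=env.observe();M=R.from_quat(s["tcp_rot"]).as_matrix();p0=s["tcp_pos"]
    a0=np.degrees(np.arctan2(M[1,0],M[0,0]));da=(az-a0+180)%360-180
    print("t",round(s["time_s"],2),"pos",p0.round(1),"az",round(a0,1),"tilt",np.degrees(np.arccos(-M[2,2])).round(2),"F",s["ft_force"].round(1),"w",round(s["width"],1),"q",s["q"].round(2))
    d=(np.array(p)-p0)/n
    for i in range(n):
        a=np.radians(a0+da*i/n);X=np.array([np.cos(a),np.sin(a),0]);Y=np.array([np.sin(a),-np.cos(a),0])
        print(i,[round(float(v)/500,4) for v in (d@X,d@Y,-d[2])],"roll",round(-da/n/90,4))
if __name__=="__main__":
    v=list(map(float,sys.argv[1:]));plan(v[:3],v[3],int(v[4]))
E
python3 plan.py 513 -58 262 108.7 15
```

```text
t 0.45 pos [ 162.5 -525.4  253.2] az 17.2 tilt 0.01 F [-0.3 -0.   0.1] w 85.3 q [ 1.23  0.31  0.01  1.51 -0.    1.32 -0.03]
0 [0.0631, -0.0457, -0.0012] roll -0.0678
1 [0.0676, -0.0388, -0.0012] roll -0.0678
2 [0.0713, -0.0314, -0.0012] roll -0.0678
3 [0.0742, -0.0236, -0.0012] roll -0.0678
4 [0.0763, -0.0156, -0.0012] roll -0.0678
5 [0.0775, -0.0074, -0.0012] roll -0.0678
6 [0.0779, 0.0009, -0.0012] roll -0.0678
7 [0.0774, 0.0092, -0.0012] roll -0.0678
8 [0.0759, 0.0173, -0.0012] roll -0.0678
9 [0.0737, 0.0253, -0.0012] roll -0.0678
10 [0.0706, 0.033, -0.0012] roll -0.0678
11 [0.0667, 0.0403, -0.0012] roll -0.0678
12 [0.062, 0.0472, -0.0012] roll -0.0678
13 [0.0566, 0.0535, -0.0012] roll -0.0678
14 [0.0506, 0.0592, -0.0012] roll -0.0678
```

Call:
jog_arm(targets=[{"translation": [0.063, -0.046, -0.002], "roll": -0.068}, {"translation": [0.068, -0.039, -0.002], "roll": -0.068}, {"translation": [0.071, -0.031, -0.002], "roll": -0.068}, {"translation": [0.074, -0.024, -0.002], "roll": -0.068}, {"translation": [0.076, -0.016, -0.002], "roll": -0.068}])

```text
time_s: 1.08
tcp_pos: [279.5, -368.4, 258.5]
tcp_rot: [0.914, 0.407, 0.0, 0.0]
ft_force: [0.8, -0.5, 0.2]
width: 85.3
```

Call:
jog_arm(targets=[{"translation": [0.078, -0.007, -0.002], "roll": -0.068}, {"translation": [0.078, 0.001, -0.002], "roll": -0.068}, {"translation": [0.077, 0.009, -0.002], "roll": -0.068}, {"translation": [0.076, 0.017, -0.002], "roll": -0.068}, {"translation": [0.074, 0.025, 0], "roll": -0.068}])

```text
time_s: 1.7
tcp_pos: [396.0, -212.1, 262.6]
tcp_rot: [0.774, 0.633, 0.0, 0.001]
ft_force: [0.7, -0.6, -0.8]
width: 85.7
```

```bash
python3 plan.py 513 -58 262 108.7 5
```

```text
t 1.7 pos [ 396.  -212.1  262.6] az 78.6 tilt 0.06 F [ 0.7 -0.6 -0.8] w 85.7 q [ 0.81  0.12 -0.39  1.74  0.05  1.29  0.21]
0 [0.0697, 0.0337, 0.0003] roll -0.067
1 [0.0658, 0.0408, 0.0003] roll -0.067
2 [0.0611, 0.0475, 0.0003] roll -0.067
3 [0.0558, 0.0536, 0.0003] roll -0.067
4 [0.0499, 0.0592, 0.0003] roll -0.067
```

Call:
jog_arm(targets=[{"translation": [0.07, 0.034, 0], "roll": -0.067}, {"translation": [0.066, 0.041, 0], "roll": -0.067}, {"translation": [0.061, 0.048, 0], "roll": -0.067}, {"translation": [0.056, 0.054, 0], "roll": -0.067}, {"translation": [0.049, 0.058, 0], "roll": -0.067}])

```text
time_s: 2.33
tcp_pos: [513.8, -58.7, 262.5]
tcp_rot: [0.583, 0.813, 0.0, 0.0]
ft_force: [-0.2, 0.1, -0.0]
width: 85.6
```

```bash
python3 - <<'E'
from h import *
s=env.observe();print(s["tcp_pos"],s["tcp_rot"],s["q"])
W=env.get_image("wrist");cv2.imwrite("pics/w1.png",W["pixels"][:,:,::-1])
E
```

```text
[513.76361691 -58.73123501 262.47965129] [5.82740336e-01 8.12658356e-01 4.59572464e-05 3.08365475e-04] [ 0.54035256  0.28897609 -0.58466383  1.56664323  0.16280057  1.33442703
  0.26325887]
```

View pics/w1.png

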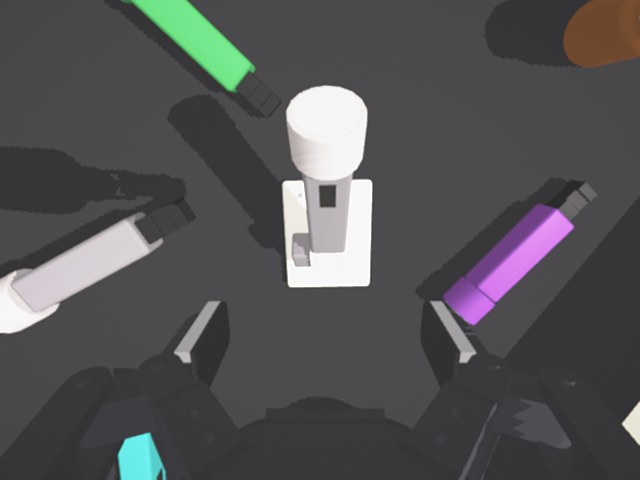

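```bash
python3 - <<'E'
from h import *
s=env.observe();p=(s["tcp_pos"],s["tcp_rot"])
W=env.get_image("wrist");T=env.get_image("top");S=env.get_image("side")
im=W["pixels"]
for r in (175,185,200,215,230,240,245,250,252,255,258,262): print(r,[tuple(int(c) for c in im[r,x]) for x in (306,328,346)])
for r in (170,180,215,240): print(r,im[r,296:362,0].tolist())
x,e=tri([ray(W,328,251,p),ray(T,356.2,224)]);print("handle tail upper edge",x,e)
h=np.array([np.cos(np.radians(108.7)),np.sin(np.radians(108.7)),0]);l=np.array([-h[1],h[0],0])
m=x-17*(-.669*h+.743*np.array([0,0,1]));print("mouth",m)
M=R.from_quat(p[1]).as_matrix()
for u,v,z in [(328,251,82.6),(328.5,178,150)]:
    q=plane(ray(W,u,v,p),z);print(q,"in tool",M.T@(q-p[0]))
lens,e=tri([ray(W,327,116,p),ray(T,319.7,231.2),ray(S,336.4,228.6)]);print("lens",lens,e,M.T@(lens-p[0]))
print("slope",np.degrees(np.arctan2(lens[2]-m[2],np.linalg.norm((lens-m)[:2]))),np.linalg.norm(lens-m))
E
```

```text
175 [(237, 232, 231), (247, 246, 246), (247, 247, 247)]
185 [(236, 230, 230), (247, 246, 246), (157, 153, 144)]
200 [(187, 180, 185), (102, 98, 99), (247, 247, 247)]
215 [(188, 180, 185), (173, 167, 171), (247, 247, 247)]
230 [(188, 181, 185), (192, 185, 188), (247, 247, 247)]
240 [(184, 178, 181), (189, 184, 187), (247, 247, 247)]
245 [(176, 169, 174), (189, 184, 187), (247, 247, 247)]
250 [(167, 161, 164), (190, 185, 187), (247, 247, 247)]
252 [(161, 156, 159), (190, 185, 188), (247, 247, 247)]
255 [(152, 147, 151), (189, 184, 187), (247, 247, 247)]
258 [(230, 226, 219), (206, 200, 198), (247, 247, 247)]
262 [(248, 248, 248), (247, 247, 247), (247, 247, 247)]
170 [207, 211, 214, 216, 219, 222, 224, 226, 228, 230, 232, 233, 235, 237, 238, 239, 240, 241, 242, 242, 243, 244, 244, 244, 245, 245, 245, 246, 246, 246, 246, 246, 246, 246, 246, 247, 247, 247, 247, 247, 247, 247, 247, 247, 247, 247, 247, 247, 247, 247, 247, 247, 247, 247, 247, 250, 252, 205, 119, 78, 76, 79, 79, 79, 80, 79]
180 [209, 215, 216, 218, 221, 223, 226, 228, 230, 231, 233, 235, 237, 238, 240, 241, 242, 243, 243, 24
[... 764 characters left out ...]
197, 201, 215, 247, 249, 248, 247, 247, 247, 247, 247, 247, 247, 247, 247, 247, 247, 247, 247, 247, 247, 247, 247, 247, 247]
handle tail upper edge [534.11606065 -94.24426938  40.92180463] [np.float64(2.1776037018162873), np.float64(2.177603701816219)]
mouth [530.46972911 -83.47164689  28.29080463]
[530.47730543 -80.55742357  82.6       ] in tool [-32.1847167    2.90717793 179.82243815]
[503.32122884  -6.10393419 150.        ] in tool [ 47.34960548   2.27368865 112.7595955 ]
lens [486.23004808  28.01797041 174.05009767] [np.float64(3.947912909888193), np.float64(2.0307544586188744), np.float64(2.4172501055403597)] [85.30561628 -2.44158762 88.84459093]
slope 50.54883653382873 188.766669851854
```

```bash
cat > a.py <<'E'
from h import *
s=env.observe();p=(s["tcp_pos"],s["tcp_rot"]);print(p)
W=env.get_image("wrist");T=env.get_image("top");S=env.get_image("side")
cv2.imwrite("pics/w2.png",cv2.resize(W["pixels"][80:300,240:420,::-1],None,fx=3.5,fy=2.7,interpolation=cv2.INTER_NEAREST))
M=R.from_quat(p[1]).as_matrix()
for r in (200,220,240,250):
    g=W["pixels"][r].astype(int);print(r,g[296:360,0].tolist())
E
python3 a.py
```

```text
(array([513.01532821, -59.25849795, 262.15678499]), array([ 5.83636796e-01,  8.12014788e-01, -2.23576079e-04, -1.56071269e-04]))
200 [237, 242, 248, 248, 247, 247, 247, 247, 248, 252, 253, 150, 135, 157, 175, 183, 185, 185, 185, 185, 185, 185, 188, 182, 142, 91, 66, 64, 67, 66, 66, 66, 65, 65, 67, 67, 66, 66, 64, 60, 99, 170, 190, 190, 190, 189, 188, 189, 189, 188, 189, 193, 198, 200, 226, 251, 248, 247, 247, 247, 247, 247, 247, 247]
220 [237, 237, 237, 237, 237, 237, 237, 237, 237, 238, 240, 238, 189, 137, 139, 161, 178, 184, 185, 184, 185, 185, 185, 185, 185, 185, 186, 186, 187, 187, 187, 187, 187, 187, 186, 187, 187, 187, 187, 188, 188, 189, 189, 188, 188, 189, 188, 188, 189, 191, 194, 199, 217, 249, 249, 248, 247, 247, 247, 247, 247, 247, 247, 247]
240 [139, 140, 141, 141, 141, 141, 142, 141, 142, 141, 141, 142, 141, 138, 128, 127, 143, 163, 179, 185, 186, 185, 185, 185, 185, 185, 184, 186, 184, 185, 187, 187, 187, 186, 187, 187, 187, 187, 187, 187, 187, 188, 189, 189, 189, 188, 188, 189, 192, 198, 213, 247, 249, 248, 247, 247, 247, 247, 247, 247, 247, 247, 247, 247]
250 [189, 190, 190, 191, 190, 191, 192, 194, 187, 158, 142, 141, 140, 137, 157, 205, 178, 149, 158, 177, 183, 183, 184, 184, 183, 184, 184, 184, 184, 184, 183, 186, 186, 185, 186, 186, 185, 185, 185, 185, 186, 186, 187, 187, 187, 186, 186, 190, 195, 221, 249, 249, 248, 247, 247, 247, 247, 247, 247, 247, 247, 247, 247, 247]
```

View pics/w2.png

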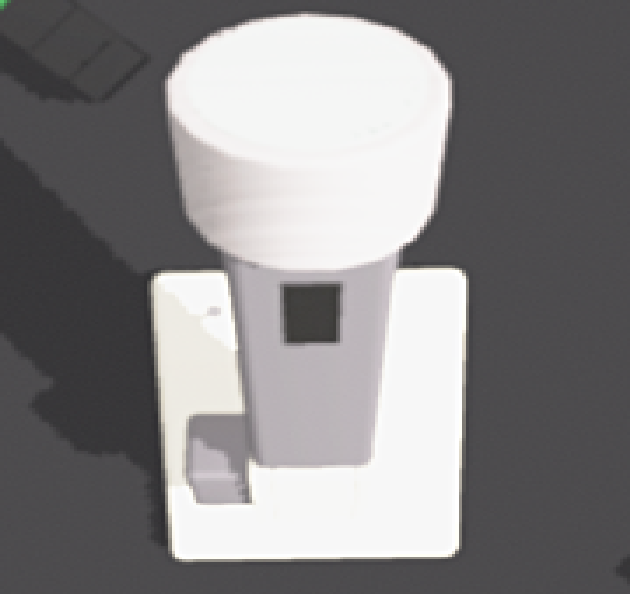

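```bash
cat > b.py <<'E'
from h import *
p=(np.array([513.01532821, -59.25849795, 262.15678499]),np.array([ 5.83636796e-01,  8.12014788e-01, -2.23576079e-04, -1.56071269e-04]))
W=env.get_image("wrist");T=env.get_image("top");S=env.get_image("side");M=R.from_quat(p[1]).as_matrix()
print("t",env.observe()["time_s"],env.observe()["tcp_pos"])
P=lambda u,v,z:(plane(ray(W,u,v,p),z).round(1),(M.T@(plane(ray(W,u,v,p),z)-p[0])).round(1))
print("tail edge",P(329.9,252,82.6)); print("lens",P(327,111.5,173))
for u,v in [(289.3,286.5),(370.5,286),(284.5,180),(373.5,179.5)]: print("plate",P(u,v,12))
print("head bottom",P(329.3,178.5,140))
print(tri([ray(W,329.9,252,p),ray(T,356.2,224)]))
print(tri([ray(W,327,111.5,p),ray(T,319.7,231.2),ray(S,336.4,228.6)]))
E
python3 b.py
```

```text
t 2.825 [512.61044667 -60.88982025 262.35475992]
tail edge (array([528. , -89.2,  82.6]), array([-33.1,   4.7, 179.6]))
lens (array([485.2,  26.2, 173. ]), array([89.8,  0.9, 89.2]))
plate (array([ 504.9, -173. ,   12. ]), array([-105.2,  -43.8,  250.2]))
plate (array([ 599.5, -140.4,   12. ]), array([-104.5,   56.2,  250.1]))
plate (array([462.3, -49.4,  12. ]), array([ 25.5, -44.8, 250.2]))
plate (array([555.6, -17.4,  12. ]), array([ 26.1,  53.9, 250.1]))
head bottom (array([501.2, -15.1, 140. ]), array([ 45.6,   3. , 122.2]))
(array([527.33000092, -91.78912503,  73.73125485]), [np.float64(1.868970391943401), np.float64(1.8689703919433802)])
(array([485.30074777,  25.992117  , 173.03924675]), [np.float64(0.20527551271287126), np.float64(0.7624229322839683), np.float64(0.6973770014394367)])
```

```bash
python3 plan.py 514.8 -57.7 104 109.3 5
```

```text
t 2.83 pos [512.6 -60.9 262.4] az 108.4 tilt 0.04 F [-0.7 -0.2 -0.3] w 85.3 q [ 0.54  0.29 -0.58  1.57  0.16  1.33  0.26]
0 [0.0009, 0.0012, 0.0633] roll -0.002
1 [0.0009, 0.0012, 0.0633] roll -0.002
2 [0.0009, 0.0012, 0.0633] roll -0.002
3 [0.0009, 0.0012, 0.0633] roll -0.002
4 [0.0009, 0.0012, 0.0633] roll -0.002
```

Call:
jog_arm(targets=[{"translation": [0.001, 0.001, 0.05], "roll": -0.002}, {"translation": [0.001, 0.001, 0.05], "roll": -0.002}, {"translation": [0.001, 0.001, 0.05], "roll": -0.002}, {"translation": [0, 0, 0.05], "roll": -0.002}, {"translation": [0, 0, 0.05], "roll": 0}])

```text
time_s: 3.45
tcp_pos: [513.8, -58.6, 136.7]
tcp_rot: [0.58, 0.815, -0.0, 0.0]
ft_force: [0.5, 0.6, 0.3]
width: 85.6
```

```bash
python3 - <<'E'
from h import *
for i in range(3):
    s=env.observe();print(s["tcp_pos"],R.from_quat(s["tcp_rot"]).as_matrix()[:2,0])
    W=env.get_image("wrist")
cv2.imwrite("pics/w3.png",W["pixels"][:,:,::-1]);S=env.get_image("side")
cv2.imwrite("pics/s3.png",cv2.resize(S["pixels"][120:280,260:460,::-1],None,fx=4,fy=3.7))
E
python3 plan.py 514.8 -57.7 104 109.3 5
```

```text
[513.78763513 -58.57605857 136.68626891] [-0.32830515  0.94457151]
[511.18194414 -58.52477508 133.31818487] [-0.32838519  0.94454039]
[511.33747128 -58.52338774 134.74506398] [-0.3285539   0.94448224]
t 3.65 pos [513.9 -58.2 137.6] az 109.2 tilt 0.01 F [-0.8  0.  -0.1] w 85.6 q [ 0.51  0.4  -0.56  1.75  0.24  1.06  0.21]
0 [0.0001, 0.0004, 0.0134] roll -0.0002
1 [0.0001, 0.0004, 0.0134] roll -0.0002
2 [0.0001, 0.0004, 0.0134] roll -0.0002
3 [0.0001, 0.0004, 0.0134] roll -0.0002
4 [0.0001, 0.0004, 0.0134] roll -0.0002
```

View pics/w3.png

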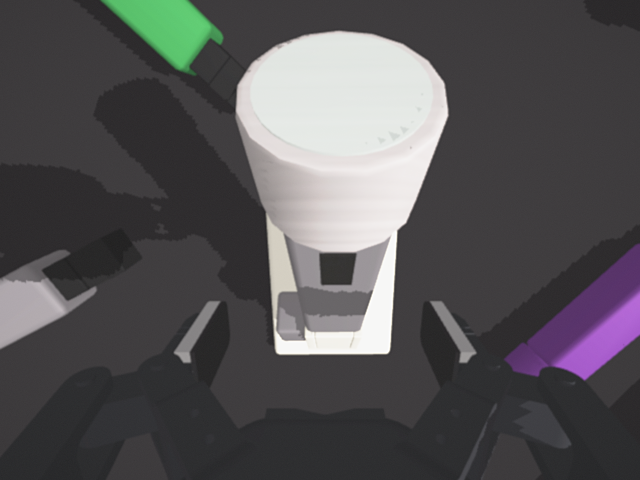

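View pics/s3.png

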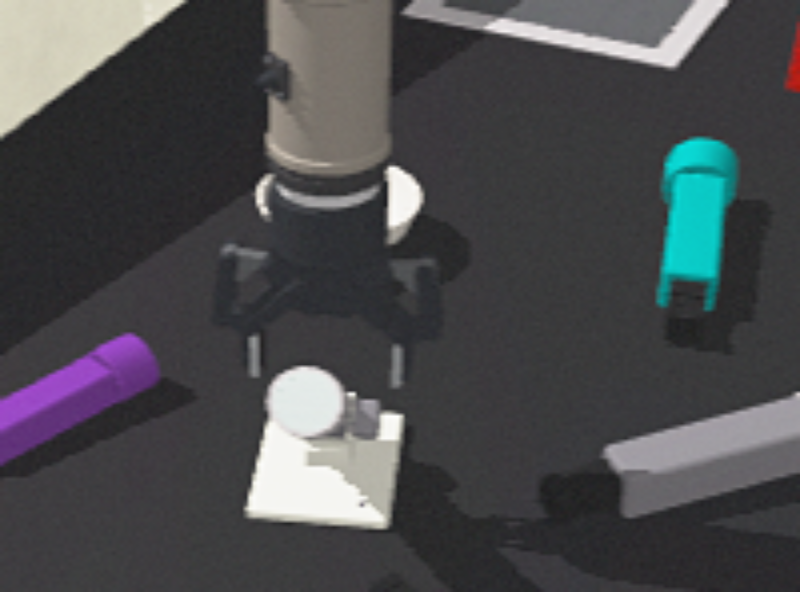

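```bash
python3 - <<'E'
from h import *
W=env.get_image("wrist");S=env.get_image("side");T=env.get_image("top")
p=(np.array([513,-58.4,136]),R.from_matrix(np.array([[-.3284,.9445,0],[.9445,.3284,0],[0,0,-1.]]).T.T).as_quat());M=R.from_quat(p[1]).as_matrix()
P=lambda u,v,z:(plane(ray(W,u,v,p),z).round(1),(M.T@(plane(ray(W,u,v,p),z)-p[0])).round(1))
print("lens",P(342,94.5,173));print("tail edge",P(336,331,82.6),P(303.5,331,82.6),P(361.5,331,82.6))
for u in (274,391): print(P(u,353.5,12))
print("head lower",P(336,250,137))
for u in (213,438): print("tips",P(u,302,136-20))
E
```

```text
lens (array([487.3,  26.1, 173. ]), array([ 88.2,   3.5, -37. ]))
tail edge (array([531.2, -91.1,  82.6]), array([-36.9,   6.5,  53.4])) (array([512.5, -97.6,  82.6]), array([-36.9, -13.3,  53.4])) (array([545.9, -86. ,  82.6]), array([-36.9,  22. ,  53.4]))
(array([ 505.9, -174.2,   12. ]), array([-107. ,  -44.7,  124. ]))
(array([ 602.7, -140.6,   12. ]), array([-107.1,   57.7,  124. ]))
head lower (array([504.8, -23.2, 137. ]), array([35.9,  3.9, -1. ]))
tips (array([461.6, -74.6, 116. ]), array([  1.6, -53.9,  20. ]))
tips (array([563.2, -39.2, 116. ]), array([ 1.6, 53.7, 20. ]))
```

Call:
jog_arm(targets=[{"translation": [0, 0.003, 0.013], "roll": 0}, {"translation": [0, 0.003, 0.013], "roll": 0}, {"translation": [0, 0, 0.013], "roll": 0}, {"translation": [0, 0, 0.013], "roll": 0}, {"translation": [0, 0, 0.012], "roll": 0}])

```text
time_s: 4.42
tcp_pos: [516.6, -56.7, 104.6]
tcp_rot: [0.579, 0.815, -0.0, -0.0]
ft_force: [0.0, 0.5, 0.9]
width: 85.7
```

```bash
python3 - <<'E'
from h import *
for i in range(3):
    s=env.observe();print(s["tcp_pos"],s["ft_force"])
    W=env.get_image("wrist")
cv2.imwrite("pics/w4.png",W["pixels"][:,:,::-1])
E
```

```text
[516.55508448 -56.74519109 104.63272799] [0.03601215 0.4586779  0.93441634]
[516.01973363 -56.7500226  103.95907312] [-0.07861305 -0.3972531  -0.92498253]
[516.05894855 -56.77014583 104.34230896] [-0.45810922 -0.44057304  0.36970435]
```

View pics/w4.png

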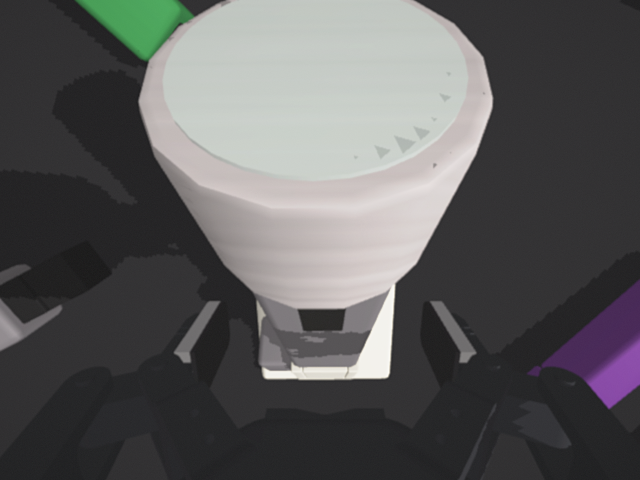

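Call:
jog_arm(targets=[{"translation": [0, 0, 0], "roll": 0}, {"translation": [0, 0, 0], "roll": 0}, {"translation": [0, 0, 0], "roll": 0}, {"translation": [0, 0, 0], "roll": 0}, {"translation": [0, 0, 0], "roll": 0}], gripper=-1, squeeze=90)

```text
time_s: 5.2
tcp_pos: [516.4, -56.9, 105.8]
tcp_rot: [0.579, 0.815, -0.0, -0.0]
ft_force: [-3.2, 0.3, 4.9]
width: 32.9
```

```bash
python3 - <<'E'
from h import *
s=env.observe();print({k:np.round(v,2) for k,v in s.items()})
W=env.get_image("wrist");cv2.imwrite("pics/w5.png",W["pixels"][:,:,::-1])
E
```

```text
{'time_s': np.float64(5.2), 'q': array([ 0.49,  0.44, -0.55,  1.78,  0.27,  0.99,  0.18]), 'joint_velocities': array([-0., -0.,  0.,  0.,  0., -0.,  0.]), 'joint_torque': array([-3.500e-01, -3.442e+01, -5.040e+00, -1.902e+01,  3.000e-02,
       -1.050e+00,  4.000e-02]), 'tcp_pos': array([516.44, -56.92, 105.79]), 'tcp_rot': array([ 0.58,  0.82, -0.  , -0.  ]), 'ft_force': array([-3.15,  0.34,  4.89]), 'moment': array([-0.08,  0.6 ,  0.01]), 'width': np.float64(32.91)}
```

View pics/w5.png

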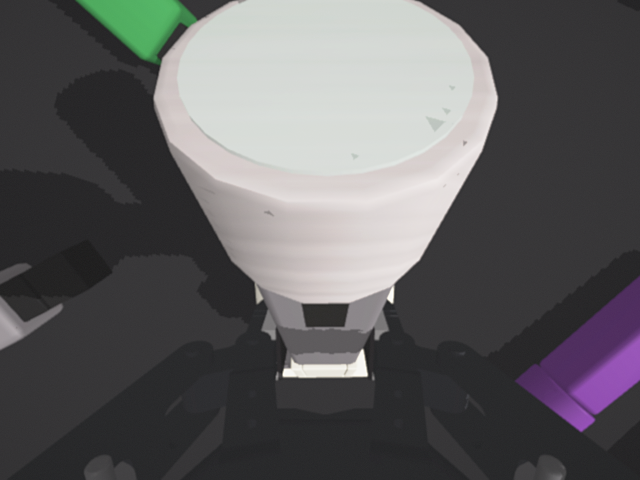

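Call:
jog_arm(targets=[{"translation": [0.007, 0, -0.007], "roll": 0}, {"translation": [0.01, 0, -0.01], "roll": 0}, {"translation": [0.01, 0, -0.01], "roll": 0}, {"translation": [0.012, 0, -0.011], "roll": 0}, {"translation": [0.012, 0, -0.011], "roll": 0}])

```text
time_s: 5.88
tcp_pos: [507.9, -31.7, 130.4]
tcp_rot: [0.579, 0.816, -0.0, -0.0]
ft_force: [0.8, -0.2, -2.8]
width: 32.9
```

```bash
python3 - <<'E'
from h import *
s=env.observe();print({k:np.round(v,2) for k,v in s.items()})
W=env.get_image("wrist");cv2.imwrite("pics/w6.png",W["pixels"][:,:,::-1])
E
```

```text
{'time_s': np.float64(5.88), 'q': array([ 0.47,  0.39, -0.57,  1.78,  0.24,  1.04,  0.15]), 'joint_velocities': array([-0.04, -0.09, -0.04, -0.  , -0.05,  0.08, -0.05]), 'joint_torque': array([ -0.04, -35.5 ,  -5.15, -20.54,  -0.21,  -0.  ,   0.05]), 'tcp_pos': array([507.87, -31.66, 130.36]), 'tcp_rot': array([ 0.58,  0.82, -0.  , -0.  ]), 'ft_force': array([ 0.76, -0.24, -2.84]), 'moment': array([-0.21, -0.12, -0.09]), 'width': np.float64(32.93)}
```

View pics/w6.png

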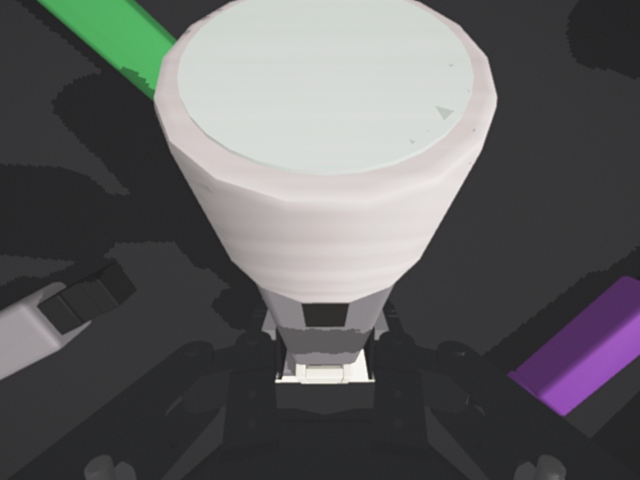

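Call:
jog_arm(targets=[{"translation": [0.013, 0, -0.012], "roll": 0}, {"translation": [0.013, 0, -0.012], "roll": 0}, {"translation": [0.014, 0, -0.014], "roll": 0}, {"translation": [0.014, 0, -0.014], "roll": 0}, {"translation": [0.014, 0, -0.014], "roll": 0}])

```text
time_s: 6.55
tcp_pos: [497.0, 0.0, 163.4]
tcp_rot: [0.579, 0.815, 0.0, 0.0]
ft_force: [-0.5, 0.0, -3.3]
width: 32.5
```

```bash
python3 - <<'E'
from h import *
for i in range(3):
    s=env.observe();print(s["time_s"],s["tcp_pos"],s["ft_force"],s["moment"],s["width"])
    W=env.get_image(["wrist","side","top"][i])
    cv2.imwrite(f"pics/c7{i}.png",W["pixels"][:,:,::-1])
a=cv2.imread("pics/c71.png")[130:260,270:420];b=cv2.imread("pics/c72.png")[170:300,260:410]
cv2.imwrite("pics/z7.png",cv2.resize(np.hstack([a,b]),None,fx=2.66,fy=2.66,interpolation=cv2.INTER_CUBIC))
E
```

```text
6.55 [4.97028663e+02 2.35341312e-02 1.63351584e+02] [-0.54088031  0.00338619 -3.32566293] [-0.09070799 -0.01523266  0.04709386] 32.48283398988723
6.6 [497.30990579   1.43420637 164.31560345] [-0.50326646  1.20139214 -1.84176956] [ 0.07833311 -0.03625651  0.00798509] 32.84642335277679
6.65 [497.54765685   0.89696422 163.89404348] [ 0.11014959  0.65497525 -2.59400884] [-0.03691453 -0.04544528 -0.06542179] 32.65924868133026
```

View pics/z7.png

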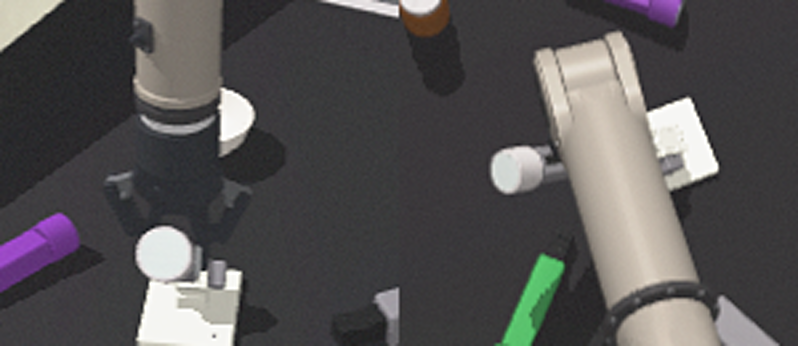

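View pics/c70.png

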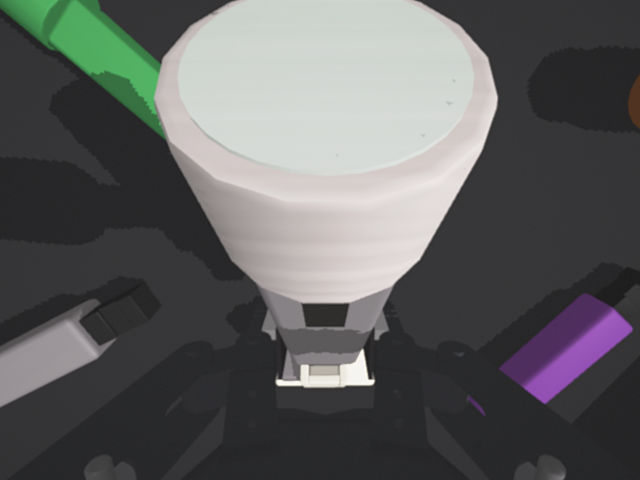

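Call:
jog_arm(targets=[{"translation": [-0.02, 0, 0], "roll": 0}, {"translation": [-0.03, 0, 0], "roll": 0}, {"translation": [-0.03, 0, 0], "roll": 0}, {"translation": [-0.025, 0, 0], "roll": 0}, {"translation": [-0.012, 0, 0], "roll": 0}], squeeze=50)

```text
time_s: 7.32
tcp_pos: [516.7, -57.4, 162.6]
tcp_rot: [0.58, 0.815, -0.0, -0.0]
ft_force: [-0.3, -0.5, -2.2]
width: 32.7
```

```bash
cat > st.py <<'E'
from h import *
import sys
h=np.array([-.3284,.9445]);l=np.array([.9445,.3284])
P=[];F=[]
for i in range(3):
    s=env.observe();P.append(s["tcp_pos"]);F.append(s["ft_force"])
    if i<2:
        W=env.get_image(["wrist","side"][i]);cv2.imwrite(f"pics/{sys.argv[1]}{i}.png",W["pixels"][:,:,::-1])
p=np.mean(P,0);print("t",s["time_s"],"pos",p.round(1),"h",(p[:2]@h).round(1),"l",(p[:2]@l).round(1),"F",np.mean(F,0).round(1),"w",s["width"])
a=cv2.imread(f"pics/{sys.argv[1]}0.png");b=cv2.imread(f"pics/{sys.argv[1]}1.png")[150:280,270:420]
cv2.imwrite(f"pics/{sys.argv[1]}.png",np.hstack([cv2.resize(a,(400,300)),cv2.resize(b,(346,300),interpolation=cv2.INTER_CUBIC)]))
E
python3 st.py d8
```

```text
t 7.425 pos [516.7 -57.4 162.6] h -223.9 l 469.2 F [-0.2 -0.8 -2.4] w 32.789240463882116
```

View pics/d8.png

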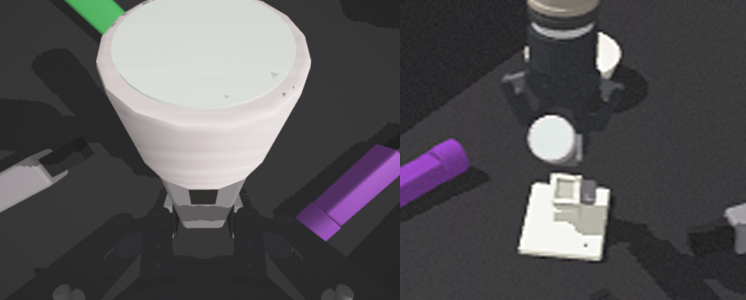

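Call:
jog_arm(targets=[{"translation": [0.001, 0, 0.012], "roll": 0}, {"translation": [0.001, 0, 0.012], "roll": 0}, {"translation": [0.001, 0, 0.01], "roll": 0}, {"translation": [0.001, 0, 0.01], "roll": 0}, {"translation": [0.002, 0, 0.01], "roll": 0}])

```text
time_s: 8.05
tcp_pos: [519.3, -55.2, 139.7]
tcp_rot: [0.579, 0.815, 0.001, 0.005]
ft_force: [-1.8, -1.8, 17.0]
width: 32.8
```

```bash
python3 st.py d9
```

```text
t 8.15 pos [519.3 -55.1 139.2] h -222.6 l 472.3 F [ 0.  -3.5 11.6] w 32.69256764523337
```

View pics/d9.png

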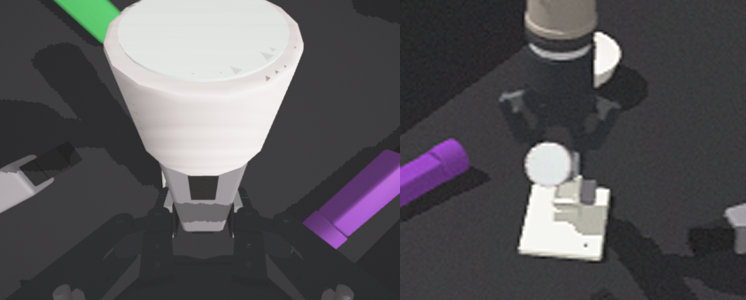

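Call:
jog_arm(targets=[{"translation": [0.002, 0, 0.008], "roll": 0}, {"translation": [0.002, 0, 0.008], "roll": 0}, {"translation": [0.003, 0, 0.008], "roll": 0}, {"translation": [0.003, 0, 0.008], "roll": 0}, {"translation": [0.003, 0, 0.008], "roll": 0}], squeeze=35)

```text
time_s: 8.78
tcp_pos: [517.4, -46.7, 119.9]
tcp_rot: [0.579, 0.816, 0.002, 0.005]
ft_force: [0.3, 2.0, 12.6]
width: 32.9
```

```bash
python3 st.py d10
```

```text
t 8.875 pos [517.3 -46.5 119.4] h -213.8 l 473.3 F [ 0.3  1.1 11.2] w 32.77948043531747
```

View pics/d10.png

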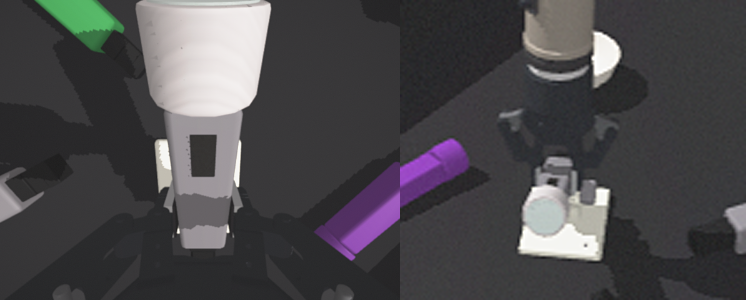

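```bash
cat > ang.py <<'E'
from h import *
import sys
u,v,tx,ty,tz=map(float,sys.argv[1:6])
az=np.radians(float(sys.argv[6]) if len(sys.argv)>6 else 109.2)
h=np.array([np.cos(az),np.sin(az),0]);n=np.array([-h[1],h[0],0])
S=env.get_image("side");o,d=ray(S,u,v);c=np.array([tx,ty,tz-11])
x=o+d*((c-o)@n)/(d@n);r=x-c
print("lens",x.round(1),"dist",np.linalg.norm(r).round(1),"theta",np.degrees(np.arctan2(r[2],r@h)).round(1),"t",env.observe()["time_s"])
b=S["pixels"][130:270,270:420,::-1];cv2.imwrite("pics/ang.png",cv2.resize(b,None,fx=4,fy=4,interpolation=cv2.INTER_CUBIC))
E
python3 ang.py 333.3 242.7 517.3 -46.5 119.4
```

```text
lens [489.5  33.2 130.9] dist 87.3 theta 14.9 t 8.925
```

View pics/ang.png

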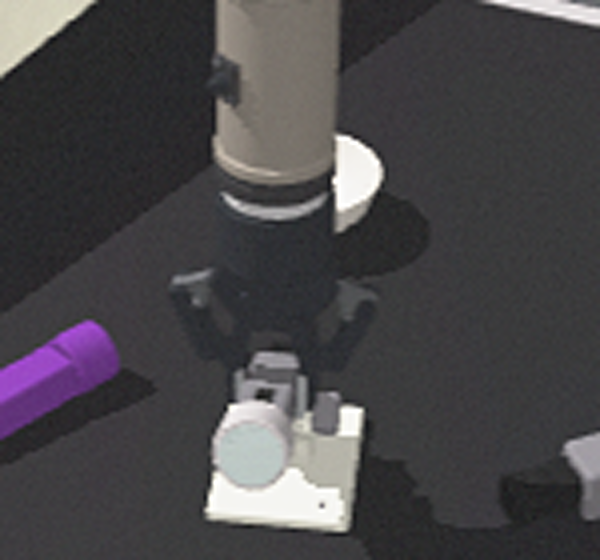

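```bash
cat > ang.py <<'E'
from h import *
import sys
from scipy.optimize import least_squares
def solve(u,v,tcp,az,L=120.,cam="side"):
    S=env.get_image(cam);o,d=ray(S,u,v);a=np.radians(az)
    h=np.array([np.cos(a),np.sin(a),0]);n=np.array([-h[1],h[0],0]);c=np.array(tcp)-[0,0,11]
    def f(q):
        x=c+L*(np.cos(q[0])*h+[0,0,np.sin(q[0])])+q[1]*n-o;return x-d*(x@d)
    r=least_squares(f,[.2,0]);print("theta",np.degrees(r.x[0]).round(1),"lat",r.x[1].round(1),"res",np.abs(r.fun).max().round(2))
if __name__=="__main__":
    v=list(map(float,sys.argv[1:]));solve(v[0],v[1],v[2:5],v[5],v[6] if len(v)>6 else 120.)
E
python3 ang.py 333 243.7 517.3 -46.5 119.4 109.2; python3 ang.py 333 243.7 517.3 -46.5 119.4 109.2 117; python3 ang.py 336.4 228.6 514.8 -57.7 104.4 109.2
```

```text
theta 21.2 lat 3.2 res 0.0
theta 20.6 lat 2.9 res 0.0
theta 41.8 lat 1.1 res 0.0
```

Call:
jog_arm(targets=[{"translation": [0, 0, 0.006], "roll": 0}, {"translation": [0, 0, 0.006], "roll": 0}, {"translation": [0, 0, 0.006], "roll": 0}, {"translation": [0, 0, 0.006], "roll": 0}, {"translation": [0, 0, 0.006], "roll": 0}])

```text
time_s: 9.7
tcp_pos: [515.3, -40.3, 104.5]
tcp_rot: [0.577, 0.817, 0.004, 0.0]
ft_force: [-4.5, 10.5, 17.1]
width: 32.7
```

```bash
python3 st.py d11; python3 -c "
import cv2
cv2.imwrite('pics/e11.png',cv2.resize(cv2.imread('pics/d111.png')[210:280,300:370],None,fx=8,fy=8,interpolation=2))"
```

```text
t 9.8 pos [515.2 -40.2 104.2] h -207.2 l 473.4 F [-4.4  9.6 16.4] w 32.817129520735435
```

View pics/d11.png

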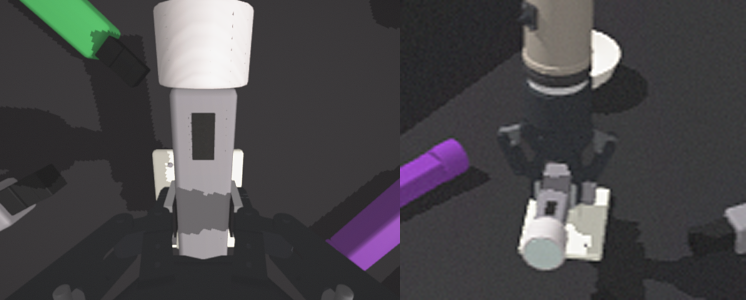

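View pics/e11.png

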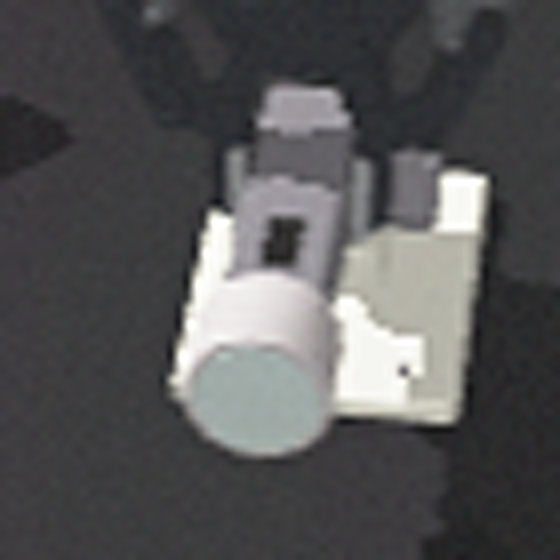

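```bash
python3 ang.py 332.3 260 515.2 -40.2 104.2 109.5;python3 ang.py 332.3 260 515.2 -40.2 104.2 109.5 125
```

```text
theta 8.1 lat 2.7 res 0.0
theta 9.7 lat 3.3 res 0.0
```

Call:
jog_arm(targets=[{"translation": [0.008, 0, 0], "roll": 0}, {"translation": [0.008, 0, 0.003], "roll": 0}, {"translation": [0.004, 0, 0.004], "roll": 0}, {"translation": [0, 0, 0.005], "roll": 0}, {"translation": [0, 0, 0.005], "roll": 0}])

```text
time_s: 10.52
tcp_pos: [514.3, -37.3, 95.8]
tcp_rot: [0.578, 0.816, 0.002, 0.005]
ft_force: [0.4, 3.0, 12.1]
width: 33.1
```

```bash
python3 st.py d12; python3 -c "
import cv2
cv2.imwrite('pics/e12.png',cv2.resize(cv2.imread('pics/d121.png')[210:280,300:370],None,fx=8,fy=8,interpolation=2))"
```

```text
t 10.625 pos [514.2 -37.2  95.6] h -204.0 l 473.4 F [ 0.4  1.1 10.6] w 32.747574081806754
```

View pics/d12.png

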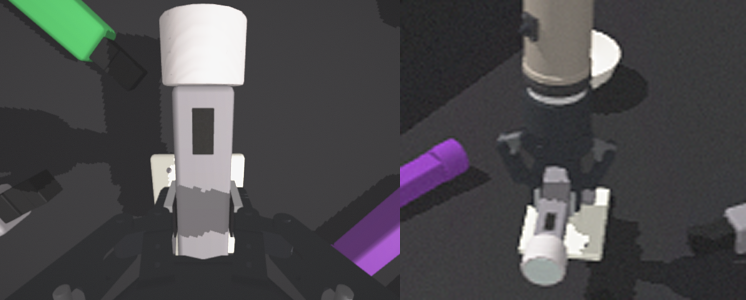

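View pics/e12.png

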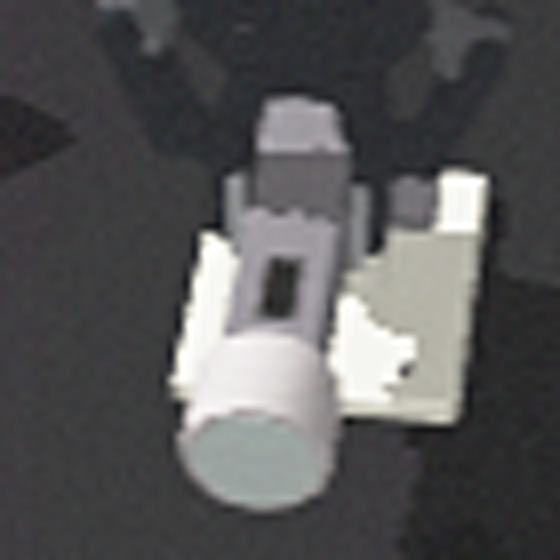

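```bash
python3 ang.py 332 267.4 514.2 -37.2 95.6 109.3;python3 ang.py 332 267.4 514.2 -37.2 95.6 109.3 125
```

```text
theta 2.0 lat 2.9 res 0.0
theta 4.1 lat 3.6 res 0.0
```

Call:
jog_arm(targets=[{"translation": [0, 0, 0.005], "roll": 0}, {"translation": [0, 0, 0.004], "roll": 0}, {"translation": [0, 0, 0], "roll": 0}, {"translation": [0, 0, -0.01], "roll": 0}, {"translation": [0, 0, -0.02], "roll": 0}])

```text
time_s: 11.35
tcp_pos: [508.6, -37.3, 102.1]
tcp_rot: [0.579, 0.815, -0.001, -0.001]
ft_force: [-0.4, -0.4, -2.9]
width: 32.8
```

Call:
jog_arm(targets=[{"translation": [0.01, 0, -0.04], "roll": 0}, {"translation": [0.01, 0, -0.06], "roll": 0}, {"translation": [0.01, 0, -0.06], "roll": 0}, {"translation": [0, 0, -0.04], "roll": 0}, {"translation": [0, 0, -0.02], "roll": 0}], squeeze=100)

```text
time_s: 11.98
tcp_pos: [505.0, -23.1, 213.6]
tcp_rot: [0.579, 0.815, 0.0, 0.0]
ft_force: [-0.2, 0.7, -3.0]
width: 32.8
```

```bash
python3 st.py d13; python3 -c "
import cv2
cv2.imwrite('pics/e13.png',cv2.resize(cv2.imread('pics/d131.png')[170:270,290:390],None,fx=6,fy=6,interpolation=2))"; python3 plan.py 500 0 240 100 5|head -1
```

```text
t 12.075 pos [505.3 -23.2 213.8] h -187.9 l 469.6 F [ 0.1  0.5 -2.4] w 32.749512706221246
t 12.07 pos [505.3 -23.3 213.4] az 109.2 tilt 0.06 F [-0.1  0.5 -2.1] w 32.7 q [ 0.49  0.3  -0.59  1.68  0.18  1.22  0.19]
```

View pics/d130.png

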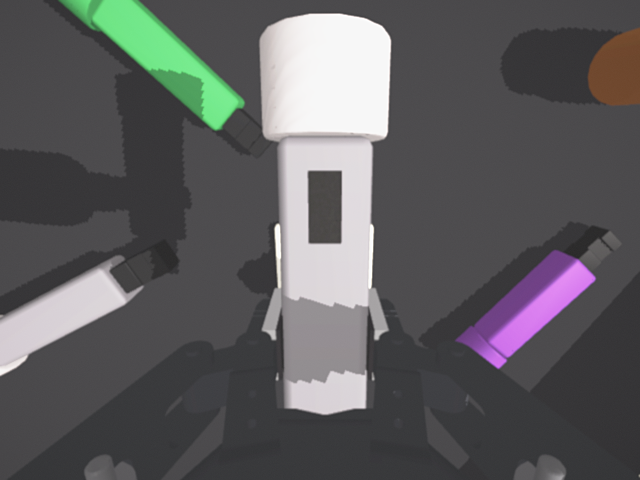

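View pics/e13.png

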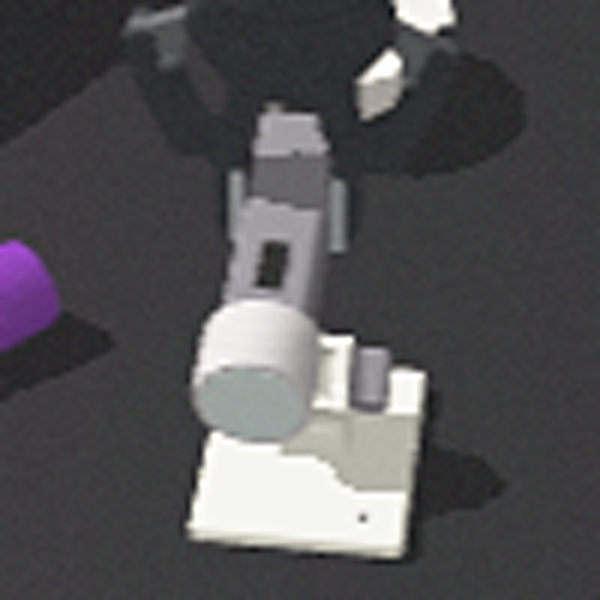

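```bash
python3 ang.py 332.3 237 505.3 -23.2 213.6 109.2; python3 ang.py 332.3 237 505.3 -23.2 213.6 109.2 125; python3 - <<'E'
from h import *
im=cv2.imread("pics/d130.png").astype(int);W=env.get_image("wrist");A=W["tool_from_camera"]
from plant import env
for r in (150,200,250,280): print(r,im[r,270:290,1].tolist(),im[r,362:380,1].tolist())
def pt(u,v,depth): return (A@np.array([(u-W["cx"])/W["fx"]*depth,(v-W["cy"])/W["fy"]*depth,depth,1]))[:3].round(1)
for l,r,row in [(278.5,372.5,150),(281,370.5,280),(284,367,395)]: print(row,r-l,pt((l+r)/2,row,W["fx"]*34/(r-l)))
T=env.get_image("top");cv2.imwrite("pics/t13.png",cv2.resize(T["pixels"][170:300,230:400,::-1],None,fx=4.5,fy=4.5,interpolation=2))
E
```

```text
theta -0.3 lat 2.9 res 0.0
theta 1.7 lat 3.7 res 0.0
150 [77, 77, 77, 77, 76, 75, 81, 104, 126, 138, 148, 159, 169, 178, 189, 200, 209, 215, 217, 216] [220, 221, 220, 221, 220, 220, 219, 221, 220, 201, 151, 97, 76, 76, 76, 75, 76, 77]
200 [76, 76, 76, 77, 77, 77, 76, 79, 95, 119, 136, 147, 155, 166, 178, 188, 198, 209, 215, 215] [220, 220, 220, 220, 219, 219, 220, 219, 194, 138, 87, 74, 76, 76, 77, 77, 77, 77]
250 [57, 55, 55, 51, 54, 130, 239, 253, 250, 254, 228, 138, 137, 152, 163, 176, 187, 197, 207, 215] [218, 219, 219, 218, 219, 218, 211, 243, 250, 254, 255, 121, 68, 75, 78, 77, 76, 76]
280 [54, 53, 55, 56, 56, 51, 69, 145, 225, 234, 205, 150, 132, 144, 156, 169, 179, 190, 197, 210] [217, 217, 218, 219, 218, 209, 238, 252, 255, 218, 95, 69, 74, 77, 76, 76, 77, 77]
150 94.0 [73.1 -0.2  2.6]
280 89.5 [25.9 -0.1 -6.6]
395 83 [-23.2  -0.2 -12.3]
```

View pics/t13.png

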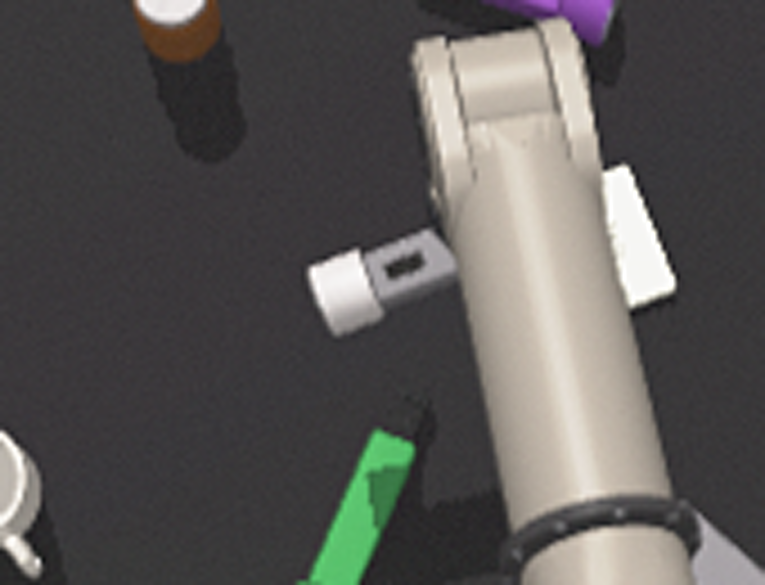

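```bash
python3 - <<'E'
from h import *
s=env.observe();p=(np.array([505.3,-23.2,213.6]),s["tcp_rot"])
S=env.get_image("side");T=env.get_image("top");W=env.get_image("wrist");M=R.from_quat(p[1]).as_matrix()
lens=[ray(S,332.3,237),ray(T,301.3,237.1)];pad=[ray(S,335.2,214),ray(T,319.8,228.4)]
for n,r in (("lens",lens),("pad",pad),("padW",pad+[ray(W,325,207,p)]),("pad ST-W",[pad[0],ray(W,325,207,p)])):
    x,e=tri(r);print(n,x.round(1),np.round(e,1),(M.T@(x-p[0])).round(1))
E
```

```text
lens [466.3  81.2 194.6] [0.9 0.9] [111.4  -2.4  19.1]
pad [486.9  26.2 217.2] [0.7 0.7] [52.7 -1.1 -3.5]
padW [487.   26.6 217.2] [0.6 1.  0.6] [53.  -0.9 -3.5]
pad ST-W [487.2  27.3 218. ] [0. 0.] [53.7 -0.5 -4.3]
```

```bash
python3 plan.py 490 -20 252 94.6 5
```

```text
t 12.43 pos [504.6 -23.2 212. ] az 109.3 tilt 0.1 F [-0.3 -0.  -2.8] w 33.1 q [ 0.49  0.3  -0.59  1.68  0.18  1.22  0.19]
0 [0.0032, -0.0051, -0.016] roll 0.0326
1 [0.0029, -0.0052, -0.016] roll 0.0326
2 [0.0026, -0.0054, -0.016] roll 0.0326
3 [0.0023, -0.0055, -0.016] roll 0.0326
4 [0.0021, -0.0056, -0.016] roll 0.0326
```

Call:
jog_arm(targets=[{"translation": [0.003, -0.005, -0.014], "roll": 0.03}, {"translation": [0.003, -0.005, -0.018], "roll": 0.036}, {"translation": [0.003, -0.005, -0.018], "roll": 0.036}, {"translation": [0.002, -0.006, -0.016], "roll": 0.036}, {"translation": [0.002, -0.006, -0.012], "roll": 0.026}])

```text
time_s: 13.05
tcp_pos: [490.2, -19.9, 251.8]
tcp_rot: [0.679, 0.734, -0.0, -0.0]
ft_force: [0.0, -0.2, -2.4]
width: 33.1
```

```bash
python3 st.py d14; python3 - <<'E'
from h import *
S=cv2.imread("pics/d141.png");T=env.get_image("top")["pixels"][:,:,::-1];cv2.imwrite("pics/top14.png",T)
f=lambda i,x,y:cv2.resize(i[y:y+70,x:x+60],None,fx=6.5,fy=6.5,interpolation=2)
cv2.imwrite("pics/e14.png",np.hstack([f(S,300,180),f(T,285,205)]))
E
python3 plan.py 490 -20 252 94.6 5|head -1
```

```text
t 13.15 pos [490.3 -19.7 252.2] h -179.7 l 456.6 F [ 0.3  0.2 -2.2] w 32.7137143133477
t 13.2 pos [490.4 -19.8 251.9] az 94.5 tilt 0.02 F [-0.1  0.4 -2.8] w 32.6 q [ 0.47  0.23 -0.56  1.65  0.13  1.29 -0.03]
```

View pics/e14.png

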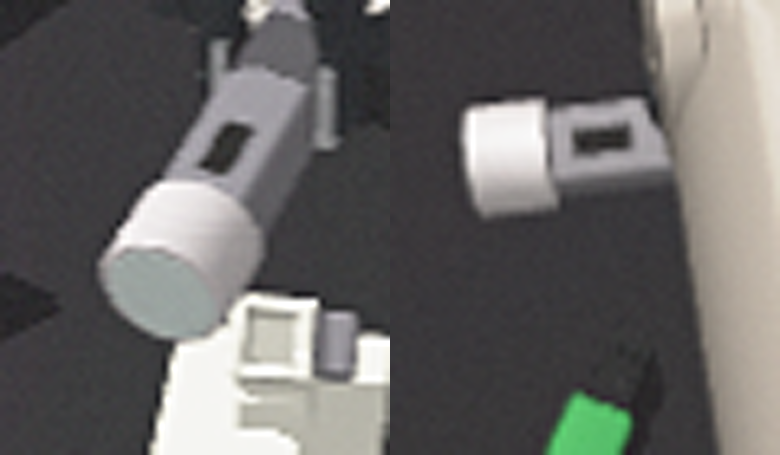

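View pics/d140.png

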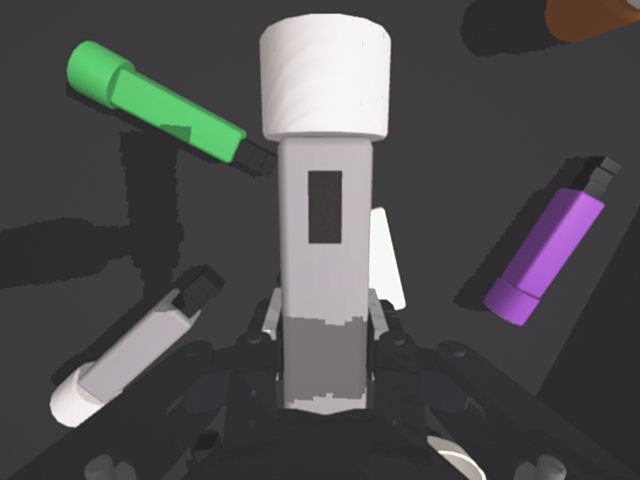

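```bash
python3 - <<'E'
from h import *
s=env.observe();p=(np.array([490.3,-19.8,252.]),s["tcp_rot"])
S=env.get_image("side");T=env.get_image("top");W=env.get_image("wrist");M=R.from_quat(p[1]).as_matrix()
for n,r in (("lens",[ray(S,324.6,224.8),ray(T,297.9,229.9)]),("pad",[ray(S,335.2,202.6),ray(T,317.6,226.2)]),("pad SW",[ray(S,335.2,202.6),ray(W,325,207,p)]),
  ("padfront",[ray(S,332.8,206.2),ray(W,325,171,p)]),("padrear",[ray(S,337.7,199.2),ray(W,325,243,p)])):
    x,e=tri(r);print(n,x.round(1),np.round(e,1),(M.T@(x-p[0])).round(1))
# silhouette planes of head in wrist -> depth/direction of cylinder axis
A=W["tool_from_camera"][:3,:3];o=W["tool_from_camera"][:3,3]
im=W["pixels"].astype(int)
for r in (40,60,80,100,120): 
    g=im[r,:,0]; g2=np.abs(np.diff(g[245:280])); g3=np.abs(np.diff(g[372:405])); print(r,245+g2.argmax()+.5,372+g3.argmax()+.5,end=" | ")
print()
E
```

```text
lens [481.1  90.  231.8] [0.9 0.9] [110.2  -0.5  20.2]
pad [485.   32.4 255.6] [0.4 0.4] [52.5 -1.2 -3.6]
pad SW [485.   33.  255.7] [0.7 0.7] [53.  -1.1 -3.7]
padfront [484.3  45.8 254.1] [0.4 0.4] [65.9 -0.8 -2.1]
padrear [485.8  19.1 256.1] [1. 1.] [39.2 -1.4 -4.1]
40 259.5 390.5 | 60 259.5 389.5 | 80 260.5 389.5 | 100 261.5 388.5 | 120 261.5 387.5 |
```

```bash
python3 plan.py 560 -183 200 109.2 5; python3 - <<'E'
print()
E
```

```text
t 13.35 pos [490.2 -20.  251.3] az 94.5 tilt 0.05 F [-0.1 -0.2 -2.7] w 32.8 q [ 0.47  0.23 -0.56  1.65  0.13  1.29 -0.03]
0 [-0.0672, 0.0227, 0.0205] roll -0.0327
1 [-0.0683, 0.0192, 0.0205] roll -0.0327
2 [-0.0692, 0.0157, 0.0205] roll -0.0327
3 [-0.0699, 0.0121, 0.0205] roll -0.0327
4 [-0.0704, 0.0085, 0.0205] roll -0.0327
```

Call:
jog_arm(targets=[{"translation": [-0.055, 0.02, 0.015], "roll": -0.026}, {"translation": [-0.075, 0.022, 0.022], "roll": -0.036}, {"translation": [-0.078, 0.018, 0.024], "roll": -0.038}, {"translation": [-0.075, 0.012, 0.022], "roll": -0.036}, {"translation": [-0.062, 0.007, 0.019], "roll": -0.028}])

```text
time_s: 13.98
tcp_pos: [560.5, -185.2, 199.5]
tcp_rot: [0.579, 0.815, -0.0, -0.0]
ft_force: [0.7, -0.3, -3.0]
width: 32.9
```

```bash
python3 st.py d15;python3 plan.py 560 -183 140 109.2 5
```

```text
t 14.075 pos [ 560.3 -188.5  198.4] h -362.0 l 467.3 F [ 0.9 -2.  -3.1] w 32.63824295188489
t 14.07 pos [ 559.7 -189.1  198. ] az 108.9 tilt 0.23 F [-0.6 -1.  -2.4] w 32.6 q [ 0.64  0.48 -0.5   1.46  0.24  1.26  0.44]
0 [0.0023, 0.0009, 0.0232] roll -0.0008
1 [0.0023, 0.0009, 0.0232] roll -0.0008
2 [0.0023, 0.0009, 0.0232] roll -0.0008
3 [0.0023, 0.0009, 0.0232] roll -0.0008
4 [0.0023, 0.0009, 0.0232] roll -0.0008
```

View pics/d15.png

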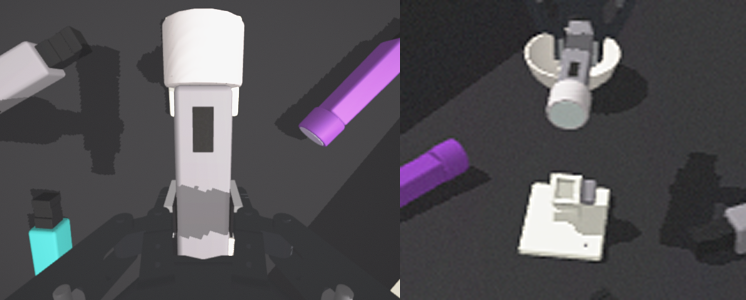

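Call:
jog_arm(targets=[{"translation": [0.003, 0.001, 0.022], "roll": 0}, {"translation": [0.003, 0.001, 0.028], "roll": 0}, {"translation": [0.003, 0.001, 0.028], "roll": 0}, {"translation": [0.003, 0, 0.024], "roll": 0}, {"translation": [0.003, 0, 0.012], "roll": 0}], squeeze=40)

```text
time_s: 14.7
tcp_pos: [558.7, -175.1, 142.6]
tcp_rot: [0.579, 0.816, -0.0, -0.001]
ft_force: [-0.8, -0.4, -2.5]
width: 32.5
```

```bash
python3 st.py d16
```

```text
t 14.8 pos [ 558.7 -175.   142.6] h -348.7 l 470.2 F [ 0.1  0.1 -2.4] w 32.23916171794845
```

View pics/d16.png

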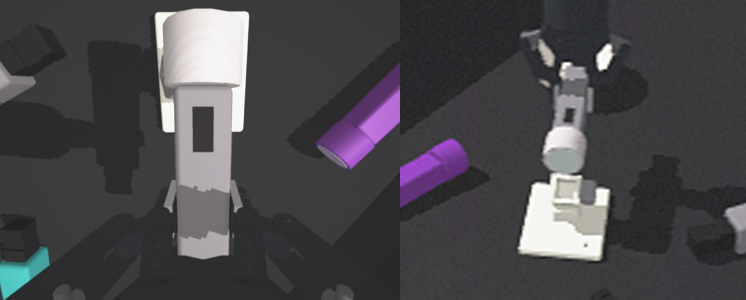

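Call:
jog_arm(targets=[{"translation": [0, 0, 0.009], "roll": 0}, {"translation": [0, 0, 0.009], "roll": 0}, {"translation": [0, 0, 0.007], "roll": 0}, {"translation": [0, 0, 0.006], "roll": 0}, {"translation": [0, 0, 0.004], "roll": 0}])

```text
time_s: 15.42
tcp_pos: [559.3, -175.5, 126.1]
tcp_rot: [0.579, 0.815, -0.0, -0.0]
ft_force: [0.7, -0.5, -2.4]
width: 32.6
```

```bash
python3 st.py d17
```

```text
t 15.525 pos [ 559.2 -175.5  126. ] h -349.4 l 470.6 F [ 0.3 -0.  -2.6] w 32.61707998038839
```

Not yet in contact; continue in 1 mm rows.

Call:
jog_arm(targets=[{"translation": [0, 0, 0.002], "roll": 0}, {"translation": [0, 0, 0.002], "roll": 0}, {"translation": [0, 0, 0.002], "roll": 0}, {"translation": [0, 0, 0.002], "roll": 0}, {"translation": [0, 0, 0.002], "roll": 0}])

```text
time_s: 16.15
tcp_pos: [559.7, -175.8, 122.3]
tcp_rot: [0.579, 0.815, 0.0, 0.001]
ft_force: [-2.6, -0.6, 5.5]
width: 32.8
```

```bash
python3 st.py d18
```

```text
t 16.25 pos [ 559.7 -175.7  122.3] h -349.8 l 470.9 F [-1.9 -0.8  4.8] w 32.67862983475551
```

View pics/d18.png

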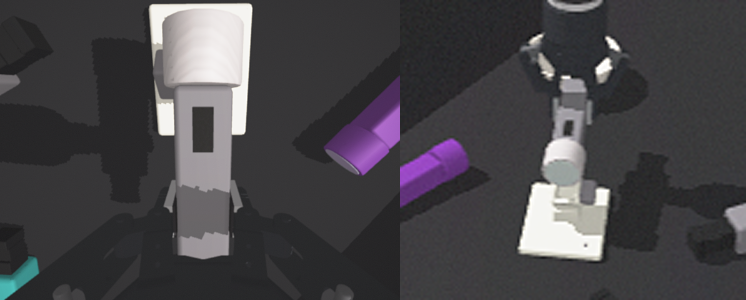

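Call:
jog_arm(targets=[{"translation": [0, 0, 0.002], "roll": 0}, {"translation": [0, 0, 0.003], "roll": 0}, {"translation": [0, 0, 0.003], "roll": 0}, {"translation": [0, 0, 0.003], "roll": 0}, {"translation": [0, 0, 0.002], "roll": 0}])

```text
time_s: 16.88
tcp_pos: [560.6, -177.4, 117.4]
tcp_rot: [0.579, 0.815, -0.0, 0.002]
ft_force: [-2.4, -3.2, 12.3]
width: 32.5
```

```bash
python3 st.py d19; python3 - <<'E'
import cv2,numpy as np
for n in ("d170","d190"):
    im=cv2.imread(f"pics/{n}.png").astype(int)
    c=im[:160,325,1]; d=np.abs(np.diff(c)); print(n,[ (i,int(d[i])) for i in np.argsort(d)[-6:]])
    m=im[60:300,325,0]; k=np.where(m<60)[0]+60; print("pad",k.min(),k.max())
E
```

```text
t 16.975 pos [ 560.6 -177.5  117.2] h -351.7 l 471.2 F [-1.7 -3.5 10.1] w 32.8791380235624
d170 [(np.int64(134), 16), (np.int64(131), 28), (np.int64(9), 34), (np.int64(130), 44), (np.int64(7), 58), (np.int64(8), 98)]
pad 172 241
d190 [(np.int64(138), 11), (np.int64(7), 15), (np.int64(135), 15), (np.int64(134), 16), (np.int64(133), 38), (np.int64(132), 44)]
pad 174 245
```

Call:
jog_arm(targets=[{"translation": [0, 0, -0.01], "roll": 0}, {"translation": [0, 0, -0.03], "roll": 0}, {"translation": [0, 0, -0.06], "roll": 0}, {"translation": [0, 0, -0.07], "roll": 0}, {"translation": [0, 0, -0.05], "roll": 0}], squeeze=100)

```text
time_s: 17.6
tcp_pos: [559.9, -174.8, 226.7]
tcp_rot: [0.579, 0.816, 0.0, 0.001]
ft_force: [0.3, -0.2, -2.9]
width: 32.5
```

```bash
python3 plan.py 490 -20 252 94.6 5
```

```text
t 17.6 pos [ 559.9 -174.8  226.7] az 109.3 tilt 0.1 F [ 0.3 -0.2 -2.9] w 32.5 q [ 0.63  0.45 -0.52  1.44  0.22  1.31  0.44]
0 [0.0677, -0.0059, -0.0101] roll 0.0327
1 [0.0673, -0.0094, -0.0101] roll 0.0327
2 [0.0667, -0.0128, -0.0101] roll 0.0327
3 [0.066, -0.0162, -0.0101] roll 0.0327
4 [0.0651, -0.0196, -0.0101] roll 0.0327
```

Call:
jog_arm(targets=[{"translation": [0.06, -0.006, -0.008], "roll": 0.028}, {"translation": [0.075, -0.01, -0.011], "roll": 0.036}, {"translation": [0.078, -0.014, -0.012], "roll": 0.038}, {"translation": [0.07, -0.018, -0.01], "roll": 0.036}, {"translation": [0.05, -0.016, -0.009], "roll": 0.026}])

```text
time_s: 18.23
tcp_pos: [488.2, -18.0, 250.2]
tcp_rot: [0.678, 0.735, 0.0, -0.0]
ft_force: [0.4, -0.1, -2.3]
width: 32.5
```

Call:
jog_arm(targets=[{"translation": [0, 0, 0], "roll": 0}, {"translation": [0, 0, 0], "roll": 0}, {"translation": [0, 0, 0], "roll": 0}, {"translation": [0, 0, 0], "roll": 0}, {"translation": [0, 0, 0], "roll": 0}])

```text
time_s: 18.85
tcp_pos: [489.4, -21.1, 249.6]
tcp_rot: [0.679, 0.734, -0.0, -0.0]
ft_force: [0.2, 0.2, -1.8]
width: 32.6
```

```bash
python3 st.py d20; python3 - <<'E'
from h import *
S=cv2.imread("pics/d201.png");T=env.get_image("top")["pixels"][:,:,::-1];cv2.imwrite("pics/top20.png",T)
f=lambda i,x,y:cv2.resize(i[y:y+70,x:x+60],None,fx=6.5,fy=6.5,interpolation=2)
cv2.imwrite("pics/e20.png",np.hstack([f(S,300,180),f(T,285,205)]))
for n in ("d140","d200"):
    im=cv2.imread(f"pics/{n}.png").astype(int)
    m=im[60:300,325,0]; k=np.where(m<60)[0]+60; print("pad",k.min(),k.max())
    for r in (40,60,80,100,120): 
        g=im[r,:,0]; g2=np.diff(g[235:285]).clip(0); g3=(-np.diff(g[365:415])).clip(0); c=lambda w,b:(w*np.arange(len(w))).sum()/w.sum()+b+.5
        print(r,c(g2*(g2>20),235).round(1),c(g3*(g3>20),365).round(1),end=" | ")
    print()
E
python3 plan.py 490 -20 252 94.6 5|head -1
```

```text
t 18.95 pos [489.3 -21.  249.6] h -180.5 l 455.3 F [ 0.2  0.2 -2.2] w 32.50421828986039
pad 172 241
40 259.0 390.3 | 60 259.9 389.7 | 80 260.2 389.0 | 100 261.0 388.3 | 120 261.9 387.6 | 
pad 174 245
40 254.2 392.3 | 60 255.2 390.6 | 80 256.2 390.7 | 100 257.2 390.0 | 120 258.2 389.0 | 
t 19.0 pos [489.3 -20.8 249.7] az 94.5 tilt 0.01 F [ 0.2 -0.2 -2.6] w 33.1 q [ 0.47  0.23 -0.56  1.66  0.13  1.29 -0.03]
```

View pics/e20.png

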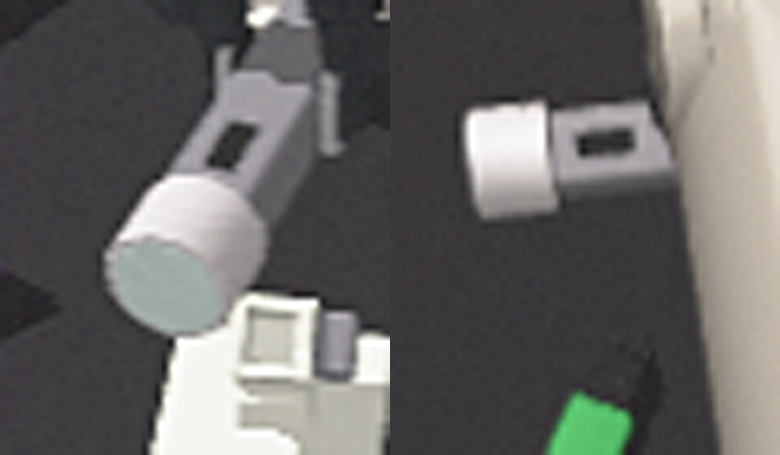

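View pics/d200.png

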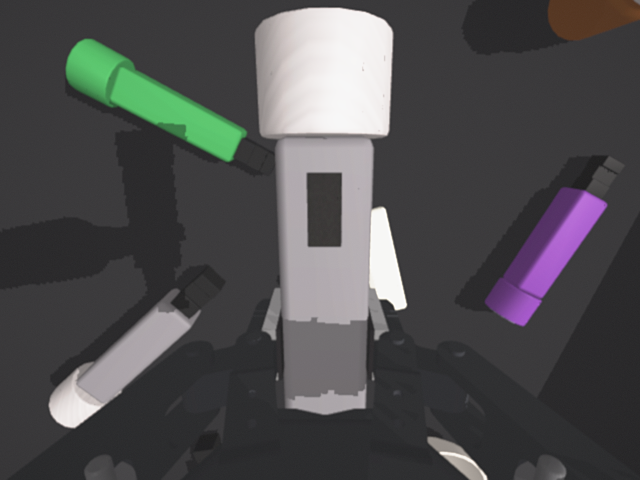

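```bash
python3 - <<'E'
from h import *
s=env.observe();p=(np.array([489.3,-20.9,249.7]),s["tcp_rot"])
S=env.get_image("side");T=env.get_image("top");W=env.get_image("wrist");M=R.from_quat(p[1]).as_matrix()
o={}
for n,r in (("lens",[ray(S,325.4,224.2),ray(T,298,230)]),("pad",[ray(S,335.8,202.5),ray(T,317.9,226.6)]),("pad SW",[ray(S,335.8,202.5),ray(W,324.5,209.5,p)])):
    x,e=tri(r);o[n]=x;print(n,x.round(1),np.round(e,1),(M.T@(x-p[0])).round(1))
d=np.array([445,535,175])-o["lens"];print("aim az",np.degrees(np.arctan2(d[1],d[0])),"elev",np.degrees(np.arctan2(d[2],np.hypot(*d[:2]))),"head",np.degrees(np.arctan2(M[1,0],M[0,0])))
im=S["pixels"];a=T["pixels"]
cv2.imwrite("pics/fin.png",np.hstack([cv2.resize(im[:,:,::-1],(400,300)),cv2.resize(a[:,:,::-1],(400,300))]))
E
```

```text
lens [479.9  89.5 233.7] [0.4 0.4] [110.8  -0.7  16. ]
pad [483.8  31.6 255.7] [0.4 0.4] [52.8 -1.4 -6. ]
pad SW [484.   31.5 255.4] [0.6 0.6] [52.6 -1.2 -5.7]
aim az 94.48223972457723 elev -7.483250900254708 head 94.47771169428285
```

View pics/fin.png

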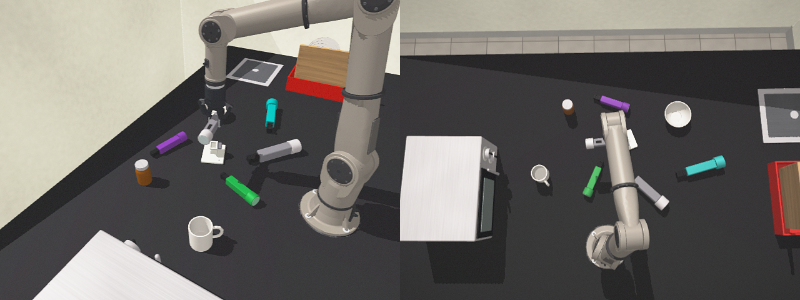

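```bash
python3 -c "
from plant import env
s=env.observe();print(s['time_s'],s['tcp_pos'],s['joint_velocities'].round(3),s['width'],s['ft_force'])
env.job_done()"
```

```text
19.15 [489.25515761 -20.60506109 249.78664452] [ 0.001  0.001 -0.001  0.    -0.    -0.001 -0.   ] 32.710840630730985 [-0.04866882 -0.92270126 -2.04064369]
the job is handed in; nothing more can be done
```

I drew the torch straight out of the dock against the catch and turned it nearly level. It is now held still in the air with its lens end pointing at the two dials. I handed the job in at 19.2 s of the 38 s allowed.

To level the torch, I lightened the grip and pressed first its plug, then its head, gently on the rim of the dock's sleeve, since the tool cannot tilt. The torch touched only the dock, with forces of about 20 N at most. It never touched the counter.

Last checks:
- **Height:** the lens centre is about 234 mm above the counter, so the torch's lowest point is about 210 mm.
- **Direction:** the lens end heads 94.5°, which matches the bearing to the dials. The dials' sideways position is only known to about 10 mm, which is roughly 1°.
- **Level:** the torch is not perfectly level. It points about 4 to 5° down, with my two methods differing by about 1°. The dials lie about 7.5° below the lens, so the aim passes slightly above their midpoint.
- **Hold:** the fingers are closed on the torch at 32.7 mm, the wrist carries only its weight (about 2 to 3 N), and the arm is still.
- **Bystanders:** nothing came near the mug, the jar or the bowl, and they look unmoved in the last pictures.

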